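# Check a hinged crate collar for square with a slide rule

### The arm

A 7-joint arm with a two-finger parallel gripper is mounted at the origin on the work surface. World frame = base frame: x ahead of the robot, y to its left, z up, the work surface at z = 0. Lengths are in m, angles in rad, forces in N, time in s.
With the tool pointing down it reaches from about 0.425 to 0.925 m from the base axis. Payload 6.8 kg.
Tool frame: the origin (TCP) lies at the very end of the fingers, on their centre line; the grasp point (between the pads) lies 19 mm behind it; z points along the fingers, x is the direction in which the jaws open and shut, and the axes are right-handed (so a half turn about z gives the same grasp; the last joint's range is limited). The gripper opens to 88 mm and grips with 3 to 60 N. Pads are 20 mm wide; open, the fingers measure 115 mm over their backs; the gripper's body (75 mm by 178 mm) begins 61 mm behind the grasp point.
Start: joints at [-1.308, 0.477, 0.022, 1.555, -0.011, 1.109, -0.083], TCP at [0.245, 0.629, 0.223] pointing down, gripper open.
Joint ranges: [-2.96, 2.96], [-0.34, 2.1], [-1.41, 1.46], [0.24, 2.44], [-1.37, 4.51], [0.17, 1.92], [-2.96, 2.96]. Speed limits (rad/s): [2.39, 2.39, 3.14, 3.14, 3.14, 3.14, 3.14].

### API

Orientations are given as a rotation vector (axis times angle).
In Python, from rig import bot gives the robot as it stands.
- The arm moves only by the tool drive_tool, never from a script. Its argument "plan" is a list of rows, each an object with "linear": the shift along the tool's x, y, z in m, a list of three; "turn": the turn about the tool's z in rad; "gripper": the closure, from -1 (fully open) to 1 (shut). A call has 1 to 20 rows; each row is the pose to reach, as a shift and turn from the pose commanded when the call began, along the tool's axes at that moment; what a row does not reach only later rows make up. A row lasts 1/12 s, in which the tool goes at most 41.7 mm and 7.16 degrees, less where a joint would pass 70% of its speed; a pose out of reach is approached as far as the arm can. A call with a gripper value outside its range is refused whole. The fingers move at their own pace and stop on an object; "newtons" is the grip in N (left out, the last holds). Time passes only in rows, so rows that repeat a pose let the fingers close. It gives the time, the measured TCP pose, the force and the opening at its end, in the units of the state.
- bot.observe(): the state, without advancing time (a new reading comes with each control period).
- bot.snapshot(name): name is "scene" or "side" or "wrist"; returns the picture (480x640x3 uint8, blue, green, red); there is no depth.
- bot.camera_params(name): a dict with "mtx" (3x3 intrinsics, pixels), "distortion" ([k1, k2, p1, p2, k3] as OpenCV has them; the pictures are not rectified), "rvec" (rotation vector, rad) and "tvec" (3), from world to camera coordinates, as OpenCV has them. Camera axes: x right, y down, z forward; pixel columns grow to the right and rows downward; lengths in m; the calibration is good to about 2 mm. A picture is of the moment at which its call begins: read the wrist's pose just before it. camera_params takes no time and is no camera call; for the wrist camera it gives the pose at the moment of the call.
- bot.hand_in(): hands the job in, once; it reports no verdict.
The state is a dict: "t": time; "q": joint angles; "qvel": joint speeds; "tau": joint torques, N m; "tcp_pos": TCP position; "ee_rot": TCP orientation; "wrist_force": force on the tool from outside, world axes, zero at the start; "wrist_torque": the same for the moment, N m; "finger_gap": finger opening in m.
Only numpy, scipy, OpenCV 4.12 (cv2) and the standard library are available. Lean on these libraries where they do the work, as an engineer would, in place of code of your own. Each camera call takes 0.05 s, during which the arm holds its last target.

### The job

Check the hinged wooden collar on the assembly board for square: with the slide rule, measure first the diagonal from the near-left pin to the far-right pin, then the one from the near-right pin to the far-left pin, each time with the rule's eye down over the near pin and the tongue slid out until its foot presses gently but steadily (about 5 N, for at least half a second) on the far pin, never so hard that it strains the collar. Then slide the tally block along its track to the end, left or right, on the side of the near pin from which the longer diagonal starts. Leave the rule lying on the second diagonal, do not rack the collar, and leave the other things on the bench alone.

Things in the scene. Friction and masses are not known exactly. Their poses are not given: they have to be found in the camera images.
- frame: Plywood baseboard (250 x 300 x 12 mm, fixed) with the collar, four wooden rails 20 mm wide, 25 mm high, round a white-topped bed of the same height: one level, 37 mm above the bench. x points from near to far rail, y left along the near rail. Origin at bench height, in the middle of the bed. Only the far rail and the sides can rack; near rail and bed are fixed.
- far_rail: Far rail with two pins, parallel to the near rail, 140 mm beyond it. Origin in its middle, 12 mm above the bench; its y in the baseboard's frame, up to 14 mm either way, is how far it is racked to the left. Diagonals are 244 mm if square and differ by up to 23 mm. It is held by friction and gives way sideways above about 25 N; over 12 N strains it.
- near_left (a point): Near left corner pin: on its axis, level with the rail top (37 mm above the bench). Each pin is steel, 10 mm in diameter, 17 mm high, its top 7 mm tapered to 4 mm. Pins are 200 mm apart along the near and the far rail.
- near_right (a point): Near right corner pin, same point.
- far_left (a point): Far left corner pin, same point.
- far_right (a point): Far right corner pin, same point.
- rule: Slide rule, about 200 g. Origin at the centre of the eye, on the underside; x points along the rule from eye to tip, z up. The eye is a ring, 29 mm outside, 14 mm hole (2 mm play on a pin), 9 mm high. The stock is an aluminium channel 24 mm wide, 9 mm high, from x = 12 to 152 mm. It balances near x = 100 mm and can be carried by the grip block on its tongue.
- tongue (a joint): How far the tongue is out, 0 to 0.075 m; 1.5 N friction, stays where left. The tongue's bare end is 180 mm + this from the eye's centre. On the tongue stands the grip block: 26 mm along the rule, 18 mm wide, from 9 to 45 mm above the rule's underside, its centre at x = 90 mm + this.
- tip (a point): End of the tongue's bare bar, 5.5 mm above the rule's underside. Beyond it stands the foot on a brass set screw: a crossbar 26 mm wide, 6 mm thick, 7 mm high, whose flat outer face presses on the pin. How far the face stands beyond this point (8 to 23 mm) differs from rule to rule and is not measured; it is firm and the same for both diagonals.
- tally (a joint): Position of the tally block along its track: 0 in the middle, +0.055 m at the left end (baseboard's +y), -0.055 m at the right end. It slides with 1.5 N friction and stays where it is left.
- tally_top (a point): Middle of the top of the tally block: a dark steel block 22 mm (along the baseboard's x) x 24 mm (along its track) x 34 mm high on a track 26 mm wide and 6 mm high in front of the near rail; its top is 52 mm above the bench. The track runs along the baseboard's y and has 14 mm high end stops.
- screwdriver: Screwdriver lying on the bench, bystander.
- tape_roll: Cardboard roll core standing on end, 90 mm diameter, 48 mm high, bystander.
- carton: Small carton 90 x 70 x 50 mm, bystander.
- bracket: Steel angle bracket 60 x 20 x 40 mm, between rule and board, bystander.
- offcut: Wooden offcut 110 x 35 x 20 mm, bystander.
- jar: White jar, 54 mm diameter, 80 mm high, bystander.
- wrench: Wrench lying on the bench, bystander.
Mind the look-alikes: they are no part of the job. Leave any purple look-alike of the rule alone.

How it is judged:
On the way, in this order (a step that is already met when the one before it is completed fails the run):
1. the rule presses between the near-left and far-right pins: eye within 4 mm of the near pin and down on the rail (6 mm), tip within 31 mm of the far pin's axis, foot pressing with over 2 N for 0.5 s (horizontal distance between rule and near_left below 0.004 m and z of rule in the frame of near_left below 0.006 m and horizontal distance between tip and far_right below 0.031 m and contact force between rule and far_rail above 2 N), for 0.5 s.
2. the same between the near-right and far-left pins (horizontal distance between rule and near_right below 0.004 m and z of rule in the frame of near_right below 0.006 m and horizontal distance between tip and far_left below 0.031 m and contact force between rule and far_rail above 2 N), for 0.5 s.
3. the tally block is slid to the end on the side where the longer diagonal starts (((y of far_rail in the frame of frame above -0.0015 m and value of joint tally below -0.035 m) or (y of far_rail in the frame of frame below 0.0015 m and value of joint tally above 0.035 m))), for 0.2 s.
At the end, for the whole second after the job is handed in: Tally over 35 mm from the middle, on the side where the longer diagonal starts (either if racked under 1.5 mm); rule still, flat within 0.06 rad, eye within 4 mm of the near-right pin and down within 6 mm, tip within 31 mm of the far-left pin's axis; far rail within 3 mm of its start (((y of far_rail in the frame of frame above -0.0015 m and value of joint tally below -0.035 m) or (y of far_rail in the frame of frame below 0.0015 m and value of joint tally above 0.035 m)) and horizontal distance between rule and near_right below 0.004 m and z of rule in the frame of near_right below 0.006 m and horizontal distance between tip and far_left below 0.031 m and linear speed of rule below 0.01 m/s and distance of far_left from where it was at the start of the episode below 0.003 m and angle between rule's own z axis and vertical below 0.06 rad); the robot touches nothing.
It fails at once if the rule presses on the far rail or its pins with more than 12 N (contact force between rule and far_rail above 12 N).
It fails at once if the far rail is shifted by more than 3 mm (distance of far_left from where it was at the start of the episode above 0.003 m).
It fails at once if a bystander is moved by more than 30 mm (distance of any of screwdriver, tape_roll, carton, bracket, offcut, jar, wrench from where it was at the start of the episode above 0.03 m).
It also fails if it takes over 72 s, if anything falls off the work surface, if the arm or the gripper's body presses on something with over 40 N, if the wrist force passes 120 N, or if a joint passes its speed limit or range.

## Working session

There is one attempt and no reset: what is moved stays moved. The work goes in short steps, Python scripts to look and compute and a tool call to move; the robot and the scene stay as the last step left them, time stands still between calls to the robot, and variables do not carry over. Pictures are saved under pics/ and viewed, and the job is handed in when it is done.

Besides the shell and the picture viewer there is one more tool, called after "Emit:" as a command line: name --argument value ..., lists and objects as JSON in quotes. drive_tool: Moves the arm, as the interface text tells. Its arguments: {"type":"object","properties":{"plan":{"type":"array","items":{"type":"object","properties":{"linear":{"type":"array","items":{"type":"number"}},"turn":{"type":"number"},"gripper":{"type":"number"}}}},"newtons":{"type":"number"}},"required":["plan"]}

```bash
ls; mkdir -p pics
python3 - <<'E'
from rig import bot
import cv2
print(bot.observe())
for n in ("scene","side","wrist"):
    cv2.imwrite(f"pics/{n}0.png",bot.snapshot(n)); p=bot.camera_params(n); print(n,p)
E
```

```text
pics
{'t': 0.0, 'q': array([-1.30810916,  0.47776922,  0.02234448,  1.55642195, -0.01148446,
        1.10931407, -0.08311385]), 'qvel': array([-0.00012739, -0.00241451, -0.00018885, -0.00083598, -0.00145998,
        0.00061141, -0.00037149]), 'tau': array([-1.28766300e-03, -5.82836258e+01,  1.53418534e+00, -2.72618401e+01,
       -5.43719076e-02,  1.69215747e-02,  1.70995422e-04]), 'tcp_pos': array([0.24439111, 0.62856608, 0.22171499]), 'ee_rot': array([ 2.59192085e+00,  1.77326637e+00, -2.17367763e-03]), 'wrist_force': array([ 0.1215082 , -0.45059828, -0.0648158 ]), 'wrist_torque': array([ 0.02362021,  0.04317479, -0.01080403]), 'finger_gap': 0.08792470825978567}
scene {'mtx': array([[501.01304332,   0.        , 321.15894783],
       [  0.        , 501.01304332, 239.30880013],
       [  0.        ,   0.        ,   1.        ]]), 'distortion': array([-0.05748959,  0.        ,  0.        ,  0.        ,  0.        ]), 'rvec': array([ 2.00752281,  1.1594652 , -0.55184959]), 'tvec': array([-0.29526189, -0.26789678,  1.4231482 ])}
side {'mtx': array([[456.91211783,   0.        , 321.28029083],
       [  0.        , 456.91211783, 244.63308642],
       [  0.        ,   0.        ,   1.        ]]), 'distortion': array([-0.06243313,  0.        ,  0.        ,  0.        ,  0.        ]), 'rvec': array([ 1.96674121, -0.82289157,  0.44399897]), 'tvec': array([-0.39951957,  0.28227567,  0.70544326])}
wrist {'mtx': array([[347.3333907 ,   0.        , 317.5948896 ],
       [  0.        , 347.3333907 , 235.88920665],
       [  0.        ,   0.        ,   1.        ]]), 'distortion': array([0.01015981, 0.        , 0.        , 0.        , 0.        ]), 'rvec': array([-2.38525068, -1.63168059, -0.24014094]), 'tvec': array([-0.67358258, -0.03427828,  0.39222798])}
```

View pics/scene0.png

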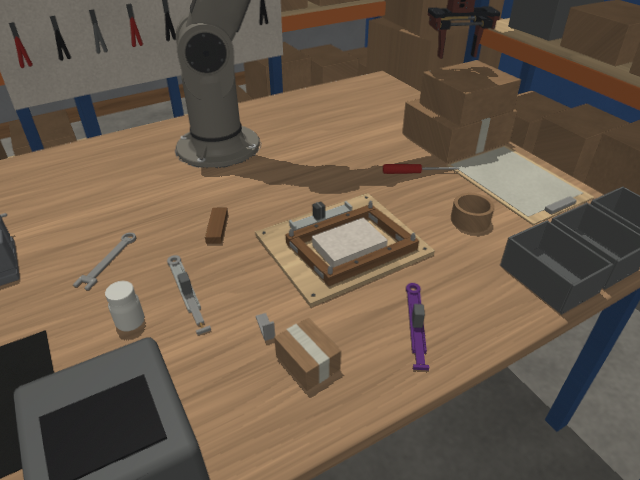

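View pics/side0.png

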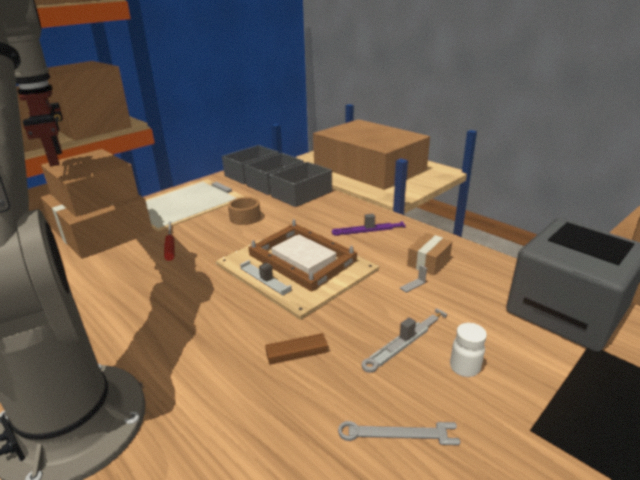

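View pics/wrist0.png

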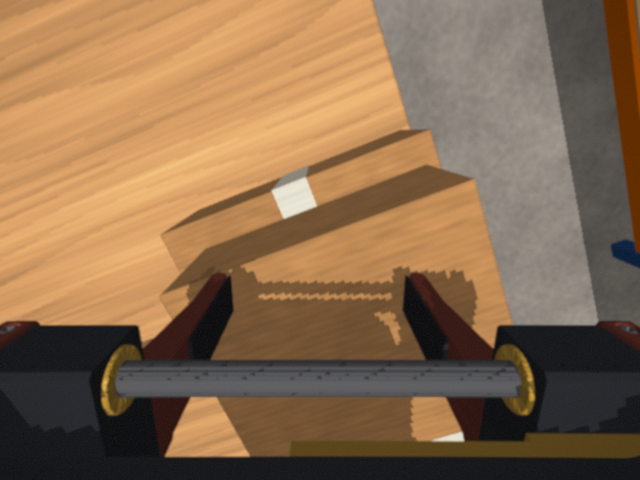

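```bash
cat > h.py <<'E'
import numpy as np, cv2
from rig import bot
def ray(P,uv):
    R=cv2.Rodrigues(np.array(P['rvec']))[0]; t=np.array(P['tvec']).ravel()
    n=cv2.undistortPoints(np.array([[uv]],float),P['mtx'],P['distortion'])[0,0]
    return -R.T@t, R.T@np.array([n[0],n[1],1.])
def pt(P,uv,z):
    c,d=ray(P,uv); return c+d*(z-c[2])/d[2]
def proj(P,X):
    return cv2.projectPoints(np.array(X,float).reshape(-1,3),P['rvec'],P['tvec'],P['mtx'],P['distortion'])[0].reshape(-1,2)
def crop(im,x,y,w,h,s,name):
    cv2.imwrite('pics/'+name,cv2.resize(im[y:y+h,x:x+w],None,fx=s,fy=s,interpolation=cv2.INTER_CUBIC))
E
python3 - <<'E'
from h import *
s=cv2.imread('pics/scene0.png')
crop(s,250,185,190,120,4,'c1.png'); crop(s,150,240,80,100,6,'c2.png')
s=cv2.imread('pics/side0.png')
crop(s,210,215,180,110,4,'c3.png'); crop(s,350,300,110,80,6,'c4.png')
E
```

```text
(no output)
```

View pics/c1.png

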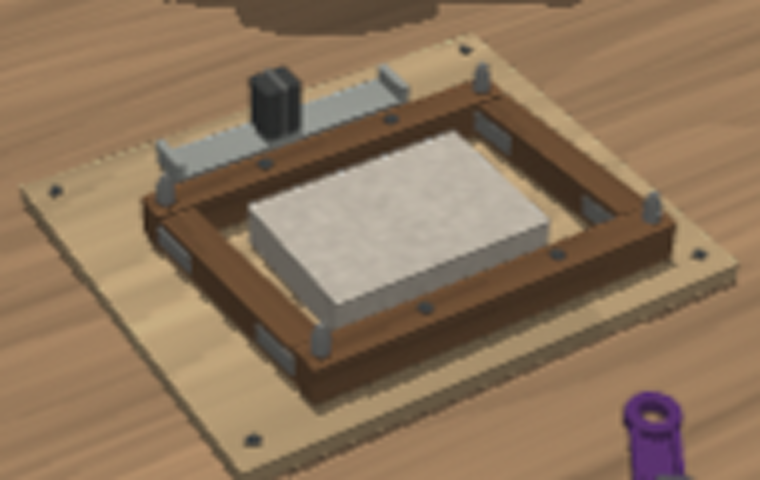

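View pics/c2.png

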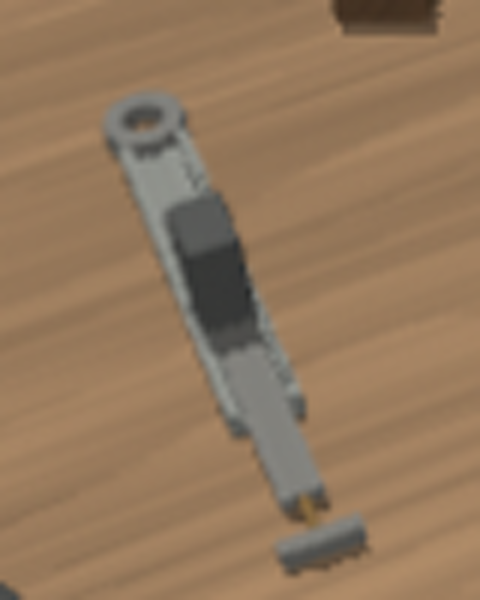

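View pics/c3.png

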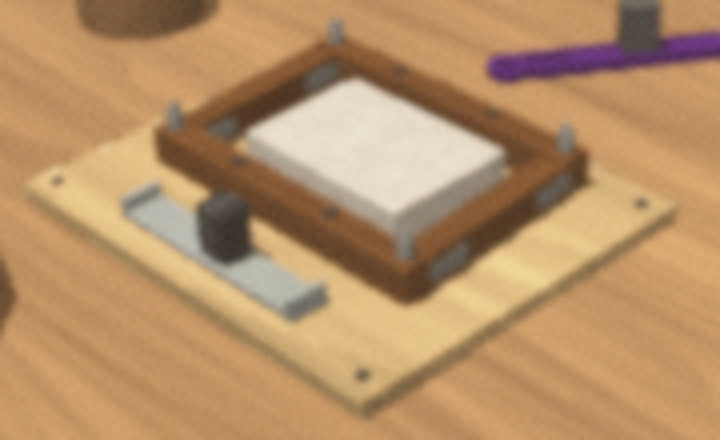

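View pics/c4.png

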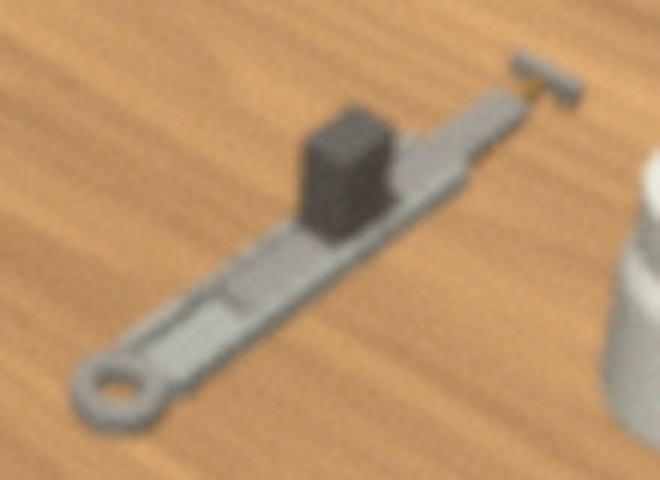

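```bash
cat >> h.py <<'E'
def tri(a,b):
    A=np.zeros((3,3));v=np.zeros(3)
    for c,d in (a,b):
        d=d/np.linalg.norm(d);M=np.eye(3)-np.outer(d,d);A+=M;v+=M@c
    return np.linalg.solve(A,v)
E
python3 - <<'E'
from h import *
np.set_printoptions(precision=4,suppress=True)
S=bot.camera_params('scene');D=bot.camera_params('side')
s={'nl':(482,65),'nr':(165,178),'fl':(653,195),'fr':(321,325)}
d={'nl':(173,105),'nr':(404,230),'fl':(335,20),'fr':(565,127)}
for k in s:
    a=(250+s[k][0]/4-.4,185+s[k][1]/4-.4);b=(210+d[k][0]/4-.4,215+d[k][1]/4-.4)
    print(k,pt(S,a,.054),pt(D,b,.054),tri(ray(S,a),ray(D,b)))
f=lambda c:(150+c[0]/6-.4,240+c[1]/6-.4); g=lambda c:(350+c[0]/6-.4,300+c[1]/6-.4)
for n,a,b,z in (('eye',(146,118),(116,388),.009),('block',(199,222),(355,127),.045),('tipend',(304,495),(512,100),.009),('foot',(322,535),(548,75),.009)):
    print(n,pt(S,f(a),z),pt(D,g(b),z),tri(ray(S,f(a)),ray(D,g(b))))
a=(250+276/4-.4,185+75/4-.4);b=(210+224/4-.4,215+203/4-.4)
print('tally',pt(S,a,.052),pt(D,b,.052))
for n,uv in (('bracket',(263,318)),('carton',(307,340)),('offcut',(217,210)),('jar',(122,290))): print(n,pt(S,uv,.04))
E
```

```text
nl [0.5092 0.1733 0.054 ] [0.5037 0.1708 0.054 ] [0.5065 0.1752 0.0514]
nr [ 0.5115 -0.0259  0.054 ] [ 0.5065 -0.0259  0.054 ] [ 0.5085 -0.0242  0.0518]
fl [0.6492 0.1838 0.054 ] [0.6433 0.1826 0.054 ] [0.6466 0.1863 0.0514]
fr [ 0.6488 -0.0137  0.054 ] [ 0.6441 -0.0161  0.054 ] [ 0.6471 -0.013   0.0518]
eye [ 0.428  -0.2571  0.009 ] [ 0.4226 -0.2596  0.009 ] [ 0.4249 -0.2571  0.0061]
block [ 0.5278 -0.2637  0.045 ] [ 0.5288 -0.2637  0.045 ] [ 0.5284 -0.2639  0.0455]
tipend [ 0.6192 -0.2672  0.009 ] [ 0.6128 -0.2696  0.009 ] [ 0.6165 -0.2672  0.0058]
foot [ 0.6368 -0.2679  0.009 ] [ 0.6322 -0.271   0.009 ] [ 0.6351 -0.2685  0.0066]
tally [0.4578 0.0708 0.052 ] [0.459  0.0668 0.052 ]
bracket [ 0.6929 -0.1743  0.04  ]
carton [ 0.7734 -0.1315  0.04  ]
offcut [ 0.3515 -0.1291  0.04  ]
jar [ 0.5006 -0.3728  0.04  ]
```

```bash
cat >> h.py <<'E'
from scipy.spatial.transform import Rotation as Ro
np.set_printoptions(precision=4,suppress=True)
def yaw(o=None):
    o=o or bot.observe(); x=Ro.from_rotvec(o['ee_rot']).as_matrix()[:,0]; return np.arctan2(x[1],x[0])
def go(x,y,z,yw=None):
    o=bot.observe(); R=Ro.from_rotvec(o['ee_rot']).as_matrix()
    l=R.T@(np.array([x,y,z])-o['tcp_pos']); t=0
    if yw is not None:
        d=yw-yaw(o); d=(d+np.pi/2)%np.pi-np.pi/2; t=-d
    print('lin',l,'turn',round(t,4),'dist',round(np.linalg.norm(l),4),'yaw',yaw(o),'q7',o['q'][6],'t',o['t'])
def st():
    o=bot.observe(); print('t',o['t'],'tcp',o['tcp_pos'],'yaw',yaw(o),'F',o['wrist_force'],'T',o['wrist_torque'],'gap',o['finger_gap'],'q',o['q'])
E
python3 - <<'E'
from h import *
st(); W=bot.camera_params('wrist'); R=Ro.from_rotvec(bot.observe()['ee_rot']).as_matrix()
c,d=ray(W,(320,240)); print('cam',c,'in tool',R.T@(c-bot.observe()['tcp_pos']),R.T@d); print(R)
go(.45,.08,.3,0); go(.5,.08,.3,-.93); go(.5,.08,.3,1)
E
```

```text
t 0.15 tcp [0.2444 0.6287 0.2219] yaw 1.2000407135548246 F [ 0.0465 -0.4706  1.0939] T [-0.0414  0.0056 -0.0327] gap 0.08806412114243073 q [-1.3081  0.4776  0.0224  1.5562 -0.0115  1.1093 -0.0831]
cam [0.1693 0.6571 0.3851] in tool [-0.001  -0.0803 -0.1632] [0.0078 0.2999 0.954 ]
[[ 0.3623  0.9321 -0.0004]
 [ 0.9321 -0.3623 -0.0013]
 [-0.0014  0.0001 -1.    ]]
lin [-0.4371  0.3904 -0.0775] turn 1.2 dist 0.5911 yaw 1.2000407135548246 q7 -0.08306940384413004 t 0.15
lin [-0.4189  0.437  -0.0775] turn -1.0116 dist 0.6103 yaw 1.2000407135548246 q7 -0.08306940384413004 t 0.15
lin [-0.4189  0.437  -0.0775] turn 0.2 dist 0.6103 yaw 1.2000407135548246 q7 -0.08306940384413004 t 0.15
```

Run:
```python
from h import *
go(.57,.02,.30,-.05)
```

```text
lin [-0.4495  0.524  -0.0774] turn 1.25 dist 0.6947 yaw 1.2000407135548246 q7 -0.08306940384413004 t 0.15
```

Emit:
drive_tool --plan '[{"linear": [-0.02, 0.02, -0.03], "turn": 0, "gripper": -1}, {"linear": [-0.45, 0.524, -0.077], "turn": 1.25, "gripper": -1}, {"linear": [-0.45, 0.524, -0.077], "turn": 1.25, "gripper": -1}, {"linear": [-0.45, 0.524, -0.077], "turn": 1.25, "gripper": -1}, {"linear": [-0.45, 0.524, -0.077], "turn": 1.25, "gripper": -1}, {"linear": [-0.45, 0.524, -0.077], "turn": 1.25, "gripper": -1}, {"linear": [-0.45, 0.524, -0.077], "turn": 1.25, "gripper": -1}, {"linear": [-0.45, 0.524, -0.077], "turn": 1.25, "gripper": -1}, {"linear": [-0.45, 0.524, -0.077], "turn": 1.25, "gripper": -1}, {"linear": [-0.45, 0.524, -0.077], "turn": 1.25, "gripper": -1}, {"linear": [-0.45, 0.524, -0.077], "turn": 1.25, "gripper": -1}, {"linear": [-0.45, 0.524, -0.077], "turn": 1.25, "gripper": -1}, {"linear": [-0.45, 0.524, -0.077], "turn": 1.25, "gripper": -1}, {"linear": [-0.45, 0.524, -0.077], "turn": 1.25, "gripper": -1}, {"linear": [-0.45, 0.524, -0.077], "turn": 1.25, "gripper": -1}, {"linear": [-0.45, 0.524, -0.077], "turn": 1.25, "gripper": -1}, {"linear": [-0.45, 0.524, -0.077], "turn": 1.25, "gripper": -1}, {"linear": [-0.45, 0.524, -0.077], "turn": 1.25, "gripper": -1}, {"linear": [-0.45, 0.524, -0.077], "turn": 1.25, "gripper": -1}, {"linear": [-0.45, 0.524, -0.077], "turn": 1.25, "gripper": -1}]'

```text
t: 1.82
tcp_pos: [0.5695, 0.0205, 0.2992]
ee_rot: [-3.14, 0.078, 0.002]
wrist_force: [-0.6, 1.3, -0.0]
finger_gap: 0.0881
```

Run:
```python
from h import *
st(); im=bot.snapshot('wrist'); cv2.imwrite('pics/w1.png',im); W=bot.camera_params('wrist'); np.save('w1.npy',W,allow_pickle=True)
go(.57,.02,.30,-.05)
```

```text
t 1.8167 tcp [0.5695 0.0205 0.2992] yaw -0.04984660737392997 F [-0.5948  1.2896 -0.0413] T [-0.0507  0.0525  0.0143] gap 0.088101301092426 q [-0.6066  0.2591  0.5695  1.7466 -0.1504  1.1804 -0.0445]
lin [ 0.0007  0.0014 -0.0008] turn 0.002 dist 0.0018 yaw -0.04801948695068043 q7 -0.04438180158882779 t 1.8667
```

View pics/w1.png

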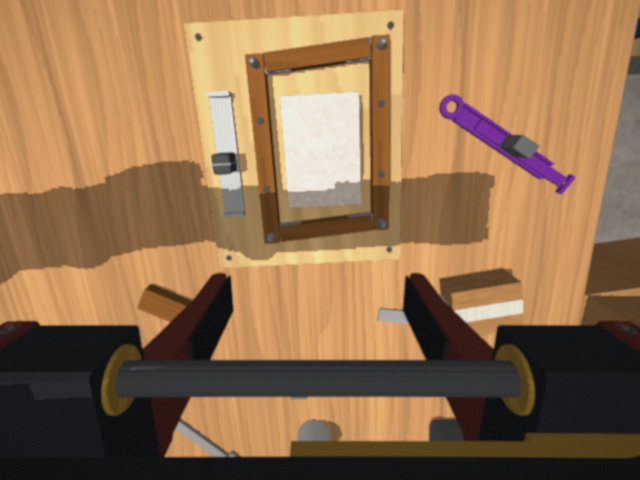

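Run:
```python
from h import *
s=cv2.imread('pics/w1.png')
t=[cv2.resize(s[y:y+30,x:x+40],None,fx=10,fy=10,interpolation=cv2.INTER_CUBIC) for x,y in ((234,47),(362,28),(250,222),(362,208))]
cv2.imwrite('pics/c5.png',np.vstack([np.hstack(t[:2]),np.hstack(t[2:])]))
```

```text
(no output)
```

View pics/c5.png

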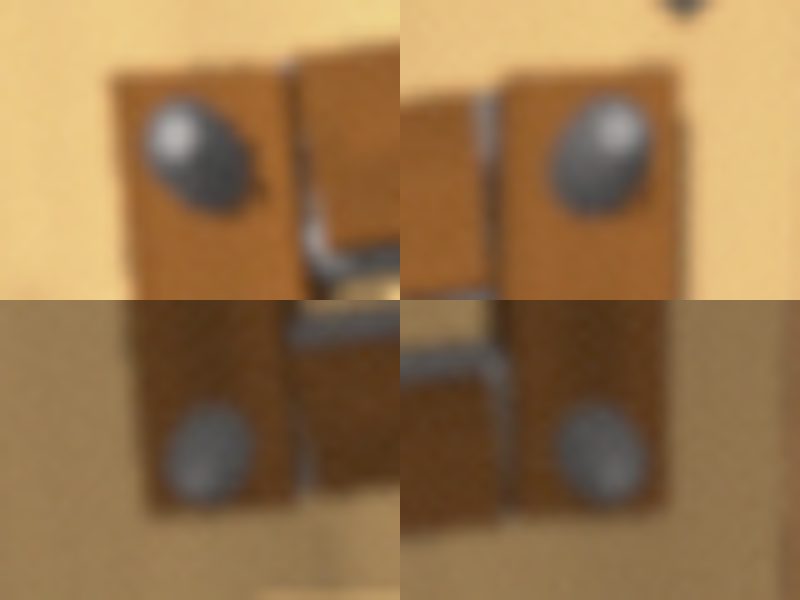

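Run:
```python
from h import *
W=np.load('w1.npy',allow_pickle=True).item()
p={}
for k,u in (('nl',(251,59.8)),('fl',(383.6,40.4)),('nr',(269.6,238)),('fr',(382.2,223.8))):
    p[k]=pt(W,u,.054)[:2]; print(k,p[k])
n=np.linalg.norm; print(n(p['nl']-p['nr']),n(p['fl']-p['fr']),n(p['nl']-p['fr']),n(p['nr']-p['fl']))
print('tally',pt(W,(223,158),.052))
```

```text
nl [0.5045 0.1763]
fl [0.6451 0.1878]
nr [ 0.5067 -0.0222]
fr [ 0.6449 -0.0108]
0.19850613617151003 0.1985710667309496 0.2338806418982841 0.25152506434983996
tally [0.4611 0.0761 0.052 ]
```

Run:
```python
from h import *
go(.528,-.264,.16,-.053)
```

```text
lin [-0.0274  0.2872  0.139 ] turn 0.005 dist 0.3203 yaw -0.04801948695068043 q7 -0.04438180158882779 t 1.8667
```

Emit:
drive_tool --plan '[{"linear": [-0.003, 0.035, 0.0], "turn": 0, "gripper": -1}, {"linear": [-0.007, 0.075, 0.02], "turn": 0.005, "gripper": -1}, {"linear": [-0.011, 0.11, 0.04], "turn": 0.005, "gripper": -1}, {"linear": [-0.015, 0.145, 0.06], "turn": 0.005, "gripper": -1}, {"linear": [-0.018, 0.18, 0.08], "turn": 0.005, "gripper": -1}, {"linear": [-0.021, 0.215, 0.1], "turn": 0.005, "gripper": -1}, {"linear": [-0.024, 0.25, 0.12], "turn": 0.005, "gripper": -1}, {"linear": [-0.027, 0.287, 0.139], "turn": 0.005, "gripper": -1}, {"linear": [-0.027, 0.287, 0.139], "turn": 0.005, "gripper": -1}, {"linear": [-0.027, 0.287, 0.139], "turn": 0.005, "gripper": -1}]'

```text
t: 2.7
tcp_pos: [0.5273, -0.2658, 0.1594]
ee_rot: [-3.14, 0.09, 0.004]
wrist_force: [0.1, 0.2, -0.1]
finger_gap: 0.0878
```

Run:
```python
from h import *
st(); im=bot.snapshot('wrist'); cv2.imwrite('pics/w2.png',im); W=bot.camera_params('wrist'); np.save('w2.npy',W,allow_pickle=True)
```

```text
t 2.7 tcp [ 0.5273 -0.2658  0.1594] yaw -0.057253968879933254 F [ 0.0695  0.2383 -0.1393] T [-0.0097  0.0882  0.0291] gap 0.08782710293444387 q [-0.0914  0.462   0.6006  1.8536 -0.3198  0.9261  0.5985]
```

View pics/w2.png

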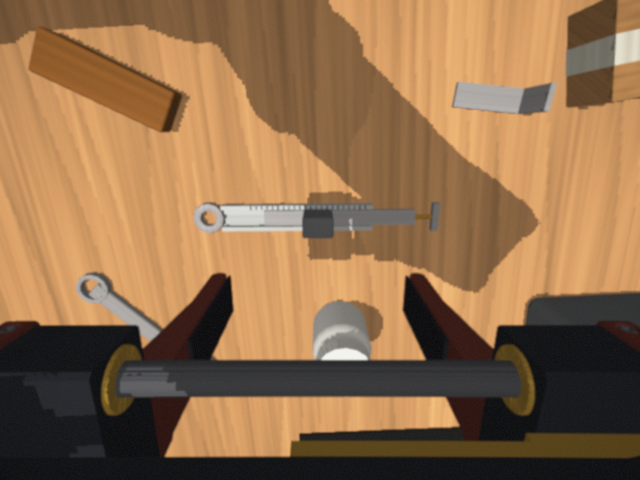

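Run:
```python
from h import *
s=cv2.imread('pics/w2.png'); crop(s,185,190,130,60,6,'c6.png'); crop(s,315,190,130,60,6,'c7.png')
```

```text
(no output)
```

View pics/c6.png

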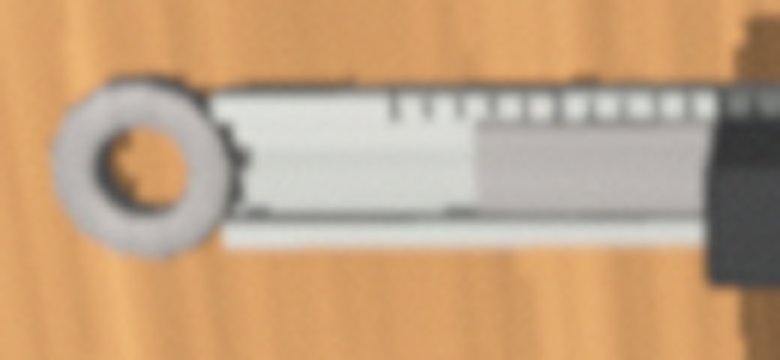

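View pics/c7.png

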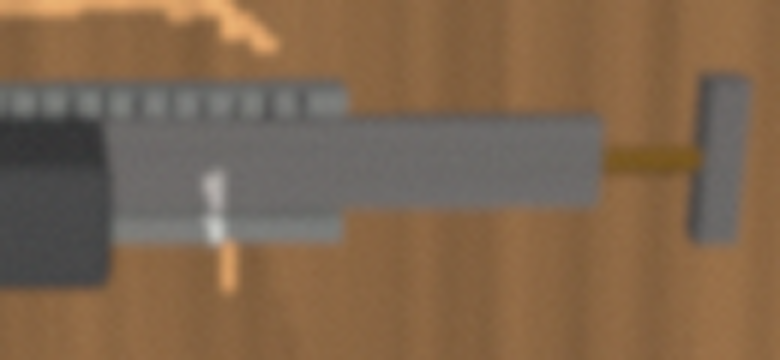

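Run:
```python
from h import *
W=np.load('w2.npy',allow_pickle=True).item()
e=pt(W,(208.3,217.4),.009);b=pt(W,(317.8,227.5),.045);t=pt(W,(414.6,216.4),.009);f=pt(W,(438.6,216),.009)
print(e,b,t,f); u=f-e; print(np.arctan2(u[1],u[0]),np.linalg.norm(b[:2]-e[:2]),np.linalg.norm(t-e),np.linalg.norm(f-t))
go(b[0],b[1],.022,np.arctan2(u[1],u[0]))
```

```text
[ 0.426  -0.2561  0.009 ] [ 0.5277 -0.2615  0.045 ] [ 0.6175 -0.2655  0.009 ] [ 0.6397 -0.2663  0.009 ]
-0.04786841574273492 0.10182041722581858 0.1916732079786819 0.022189749684854654
lin [-0.0009 -0.0023  0.1381] turn -0.0063 dist 0.1382 yaw -0.05419402645763614 q7 0.5982719816827852 t 2.75
```

Emit:
drive_tool --plan '[{"linear": [-0.001, -0.002, 0.035], "turn": -0.006, "gripper": -1}, {"linear": [-0.001, -0.002, 0.07], "turn": -0.006, "gripper": -1}, {"linear": [-0.001, -0.002, 0.1], "turn": -0.006, "gripper": -1}, {"linear": [-0.001, -0.002, 0.125], "turn": -0.006, "gripper": -1}, {"linear": [-0.001, -0.002, 0.14], "turn": -0.006, "gripper": -1}, {"linear": [-0.001, -0.002, 0.145], "turn": -0.006, "gripper": -1}, {"linear": [-0.001, -0.002, 0.145], "turn": -0.006, "gripper": -1}]'

```text
t: 3.33
tcp_pos: [0.5285, -0.2605, 0.0151]
ee_rot: [-3.139, 0.071, 0.001]
wrist_force: [-0.1, 0.2, 0.5]
finger_gap: 0.0876
```

Run:
```python
from h import *
st(); im=bot.snapshot('wrist'); cv2.imwrite('pics/w3.png',im)
```

```text
t 3.3333 tcp [ 0.5285 -0.2605  0.0151] yaw -0.04524321991218277 F [-0.0703  0.1888  0.4988] T [-0.0838  0.0255  0.0258] gap 0.08760620883683783 q [ 0.007   0.6582  0.4657  1.9313 -0.4661  0.661   0.7187]
```

View pics/w3.png

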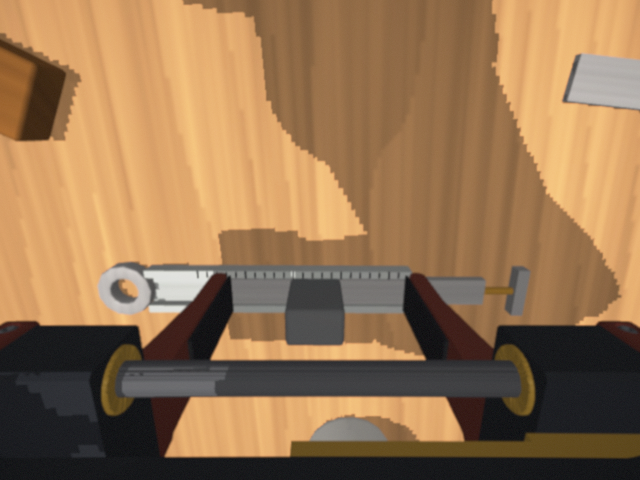

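Run:
```python
from h import *
W=bot.camera_params('wrist')
for u in ((315,330),(315,343),(315,317),(286,330),(344,330)): print(pt(W,u,.045))
st()
```

```text
[ 0.5264 -0.2663  0.045 ]
[ 0.5261 -0.2729  0.045 ]
[ 0.5267 -0.2599  0.045 ]
[ 0.5137 -0.2657  0.045 ]
[ 0.5392 -0.2669  0.045 ]
t 3.3833 tcp [ 0.529  -0.2615  0.0162] yaw -0.04610161161204029 F [-0.0285 -0.177   0.3291] T [-0.0939  0.0763  0.0456] gap 0.08782038761361174 q [ 0.0073  0.6569  0.467   1.9305 -0.4658  0.6614  0.7186]
```

Run:
```python
from h import *
s=cv2.imread('pics/w3.png'); crop(s,265,260,100,100,6,'c8.png')
```

```text
(no output)
```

View pics/c8.png

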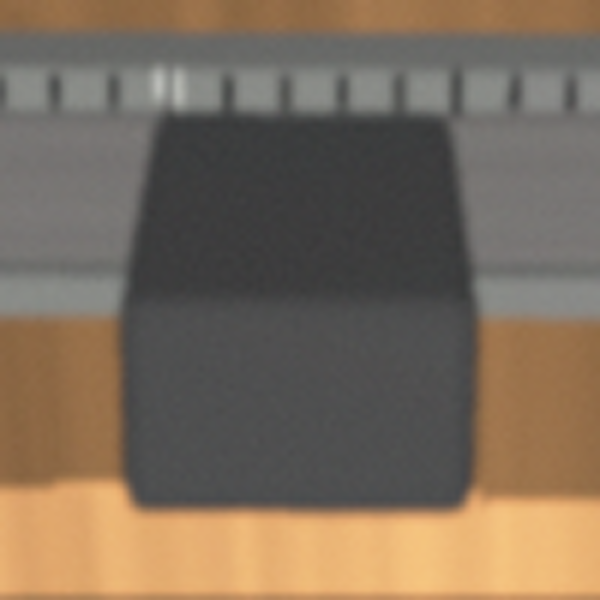

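Emit:
drive_tool --plan '[{"linear": [-0.002, 0.0025, 0], "turn": 0, "gripper": -1}, {"linear": [-0.002, 0.0025, 0], "turn": 0, "gripper": -1}, {"linear": [-0.002, 0.0025, 0], "turn": 0, "gripper": 1}, {"linear": [-0.002, 0.0025, 0], "turn": 0, "gripper": 1}, {"linear": [-0.002, 0.0025, 0], "turn": 0, "gripper": 1}, {"linear": [-0.002, 0.0025, 0], "turn": 0, "gripper": 1}, {"linear": [-0.002, 0.0025, 0], "turn": 0, "gripper": 1}, {"linear": [-0.002, 0.0025, 0], "turn": 0, "gripper": 1}, {"linear": [-0.002, 0.0025, 0], "turn": 0, "gripper": 1}, {"linear": [-0.002, 0.0025, 0], "turn": 0, "gripper": 1}]' --newtons 40

```text
t: 4.22
tcp_pos: [0.5255, -0.2658, 0.0156]
ee_rot: [-3.141, 0.077, 0.0]
wrist_force: [0.9, -0.3, 1.2]
finger_gap: 0.0378
```

Run:
```python
from h import *
st()
```

```text
t 4.2167 tcp [ 0.5255 -0.2658  0.0156] yaw -0.049066175689632854 F [ 0.8641 -0.3428  1.2399] T [-0.0623  0.091  -0.0005] gap 0.03779776225108574 q [ 0.0149  0.657   0.4675  1.9331 -0.4659  0.6594  0.7245]
```

Still closing; continue.

Emit:
drive_tool --plan '[{"linear": [0, 0, 0], "turn": 0, "gripper": 1}, {"linear": [0, 0, 0], "turn": 0, "gripper": 1}, {"linear": [0, 0, 0], "turn": 0, "gripper": 1}, {"linear": [0, 0, 0], "turn": 0, "gripper": 1}, {"linear": [0, 0, 0], "turn": 0, "gripper": 1}]'

```text
t: 4.63
tcp_pos: [0.5257, -0.2658, 0.0156]
ee_rot: [3.141, -0.077, 0.0]
wrist_force: [0.5, 0.9, -0.9]
finger_gap: 0.0258
```

Run:
```python
from h import *
st()
```

```text
t 4.6333 tcp [ 0.5257 -0.2658  0.0156] yaw -0.04895475647564823 F [ 0.5051  0.9335 -0.8636] T [-0.1041 -0.1139 -0.0208] gap 0.025767838162763953 q [ 0.0149  0.657   0.4675  1.9329 -0.466   0.6593  0.7245]
```

Emit:
drive_tool --plan '[{"linear": [0, 0, -0.005], "turn": 0, "gripper": 1}, {"linear": [0, 0, -0.02], "turn": 0, "gripper": 1}, {"linear": [0, 0, -0.04], "turn": 0, "gripper": 1}, {"linear": [0, 0, -0.06], "turn": 0, "gripper": 1}, {"linear": [0, 0, -0.08], "turn": 0, "gripper": 1}, {"linear": [0, 0, -0.1], "turn": 0, "gripper": 1}, {"linear": [0, 0, -0.115], "turn": 0, "gripper": 1}, {"linear": [0, 0, -0.12], "turn": 0, "gripper": 1}, {"linear": [0, 0, -0.12], "turn": 0, "gripper": 1}, {"linear": [0, 0, -0.12], "turn": 0, "gripper": 1}]'

```text
t: 5.47
tcp_pos: [0.5252, -0.2654, 0.1351]
ee_rot: [-3.14, 0.077, 0.001]
wrist_force: [0.3, 0.4, -1.9]
finger_gap: 0.0255
```

Run:
```python
from h import *
st(); im=bot.snapshot('wrist'); cv2.imwrite('pics/w4.png',im); np.save('w4.npy',bot.camera_params('wrist'),allow_pickle=True)
cv2.imwrite('pics/sd4.png',bot.snapshot('side'))
s=cv2.imread('pics/sd4.png'); crop(s,300,180,200,150,4,'c9.png')
```

```text
t 5.4667 tcp [ 0.5252 -0.2654  0.1351] yaw -0.04884361772895503 F [ 0.3148  0.3726 -1.8653] T [-0.0383  0.0233 -0.0096] gap 0.025501809758362498 q [-0.0779  0.4891  0.5853  1.8785 -0.3448  0.8763  0.6287]
```

View pics/w4.png

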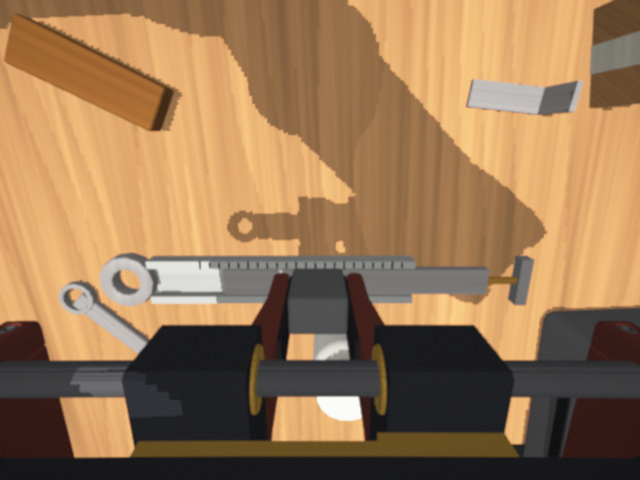

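View pics/c9.png

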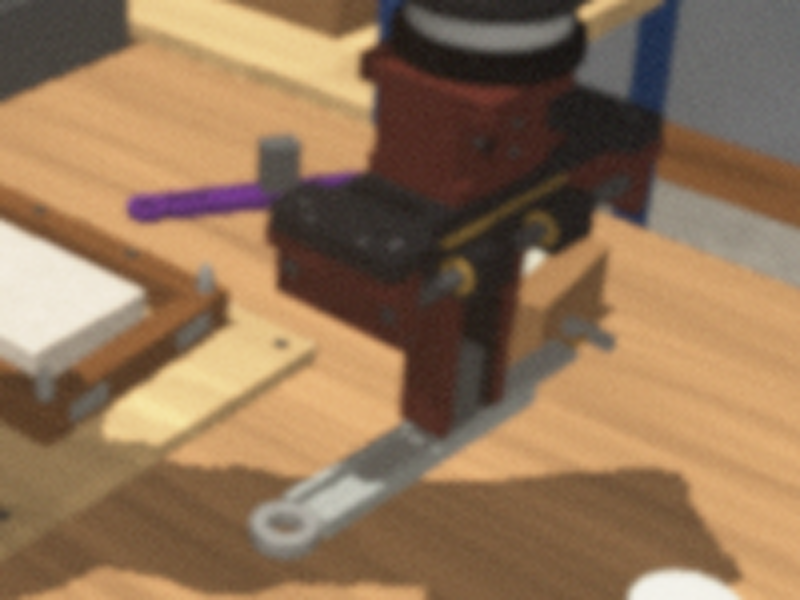

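Run:
```python
from h import *
s=cv2.imread('pics/w4.png'); crop(s,90,240,80,80,6,'c10.png'); crop(s,470,240,80,80,6,'c11.png')
```

```text
(no output)
```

View pics/c10.png

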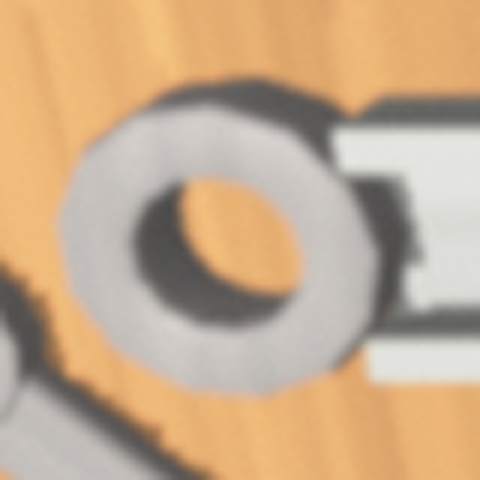

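View pics/c11.png

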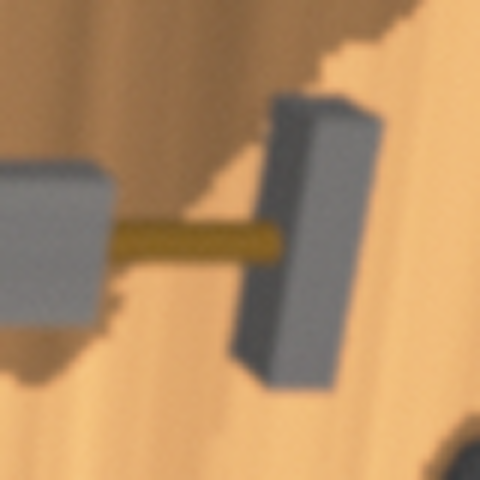

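```bash
cat >> h.py <<'E'
def wtool(u,W,o,ztop):  # ztop: height relative to TCP
    p=pt(W,u,o['tcp_pos'][2]+ztop); return Ro.from_rotvec(o['ee_rot']).as_matrix().T@(p-o['tcp_pos'])
E
python3 - <<'E'
from h import *
W=np.load('w4.npy',allow_pickle=True).item(); o=bot.observe()
zt=-.0156+.009
E=wtool((125.7,280.7),W,o,zt);T=wtool((486.9,280.9),W,o,zt);F=wtool((528.7,281.7),W,o,zt)
print(E,T,F,np.linalg.norm(T-E),np.linalg.norm(F-T), np.arctan2(F[1]-E[1],F[0]-E[0]))
st()
E
```

```text
[-0.1028 -0.0028  0.0068] [ 0.0887 -0.0028  0.0064] [ 0.1107 -0.0024  0.0064] 0.19152597538094895 0.02205747876534528 0.00199168661568042
t 5.5667 tcp [ 0.5248 -0.2653  0.1345] yaw -0.0488711188938394 F [-0.3003 -0.1556 -2.131 ] T [-0.0642 -0.019   0.0042] gap 0.025813967460307587 q [-0.0777  0.4901  0.5848  1.8789 -0.3447  0.8763  0.6286]
```

Run:
```python
from h import *
go(.5648,.0918,.115,-.927)
```

```text
lin [ 0.0225 -0.3586  0.0196] turn 0.8781 dist 0.3598 yaw -0.0488711188938394 q7 0.6285825026084803 t 5.5667
```

Emit:
drive_tool --plan '[{"linear": [0.002, -0.025, 0], "turn": 0.04, "gripper": 1}, {"linear": [0.004, -0.055, 0], "turn": 0.12, "gripper": 1}, {"linear": [0.006, -0.09, 0], "turn": 0.2, "gripper": 1}, {"linear": [0.008, -0.125, 0], "turn": 0.3, "gripper": 1}, {"linear": [0.01, -0.16, 0], "turn": 0.4, "gripper": 1}, {"linear": [0.012, -0.195, 0], "turn": 0.5, "gripper": 1}, {"linear": [0.015, -0.23, 0.005], "turn": 0.6, "gripper": 1}, {"linear": [0.017, -0.265, 0.01], "turn": 0.7, "gripper": 1}, {"linear": [0.019, -0.3, 0.015], "turn": 0.78, "gripper": 1}, {"linear": [0.021, -0.33, 0.019], "turn": 0.84, "gripper": 1}, {"linear": [0.022, -0.35, 0.02], "turn": 0.87, "gripper": 1}, {"linear": [0.0225, -0.3585, 0.02], "turn": 0.878, "gripper": 1}, {"linear": [0.0225, -0.3585, 0.02], "turn": 0.878, "gripper": 1}, {"linear": [0.0225, -0.3585, 0.02], "turn": 0.878, "gripper": 1}]'

```text
t: 6.73
tcp_pos: [0.5653, 0.0899, 0.1153]
ee_rot: [2.809, -1.403, 0.0]
wrist_force: [-0.0, 0.2, -1.2]
finger_gap: 0.0257
```

Run:
```python
from h import *
st(); im=bot.snapshot('wrist'); cv2.imwrite('pics/w5.png',im); np.save('w5.npy',bot.camera_params('wrist'),allow_pickle=True)
for n in ('side','scene'): cv2.imwrite(f'pics/{n}5.png',bot.snapshot(n))
s=cv2.imread('pics/side5.png'); crop(s,220,190,180,130,4,'c12.png'); s=cv2.imread('pics/scene5.png'); crop(s,250,160,190,140,4,'c13.png')
```

```text
t 6.7333 tcp [0.5653 0.0899 0.1153] yaw -0.9265741372713742 F [-0.0014  0.1799 -1.1871] T [-0.1092  0.0832 -0.0296] gap 0.025712079169268053 q [-0.8483  0.5539  0.7848  1.9387 -0.5111  0.8595 -0.7193]
```

View pics/w5.png

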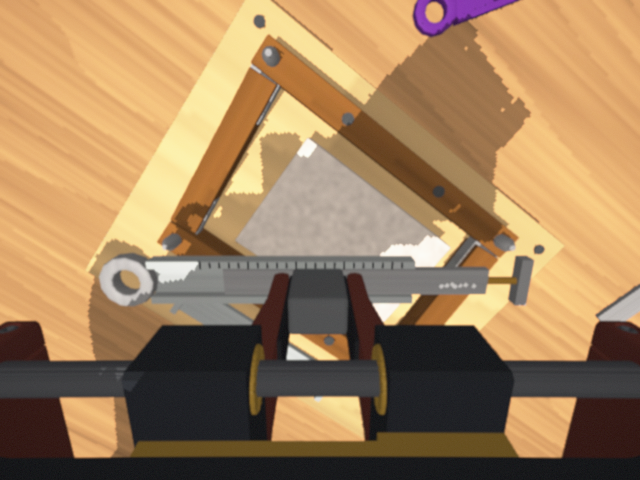

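View pics/c12.png

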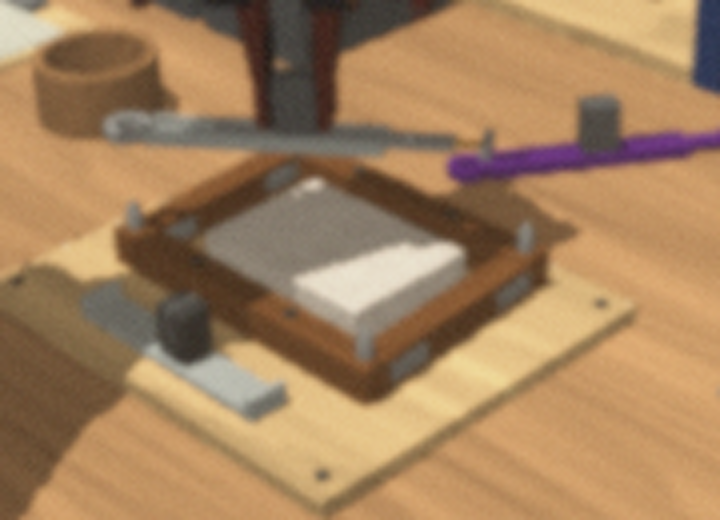

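View pics/c13.png

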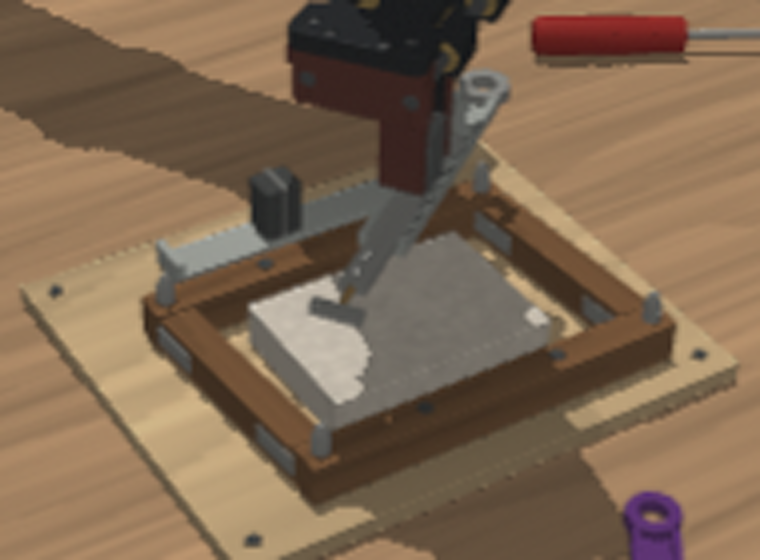

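Run:
```python
from h import *
s=cv2.imread('pics/w5.png')
a=cv2.resize(s[215:265,150:200],None,fx=8,fy=8,interpolation=cv2.INTER_CUBIC);b=cv2.resize(s[215:265,480:530],None,fx=8,fy=8,interpolation=cv2.INTER_CUBIC)
cv2.imwrite('pics/c14.png',np.hstack([a,b]))
s=cv2.imread('pics/side5.png');a=cv2.resize(s[205:240,240:280],None,fx=10,fy=10,interpolation=cv2.INTER_CUBIC)
s=cv2.imread('pics/scene5.png');b=cv2.resize(s[165:200,350:390],None,fx=10,fy=10,interpolation=cv2.INTER_CUBIC)
cv2.imwrite('pics/c15.png',np.hstack([a,b]))
```

```text
(no output)
```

View pics/c14.png

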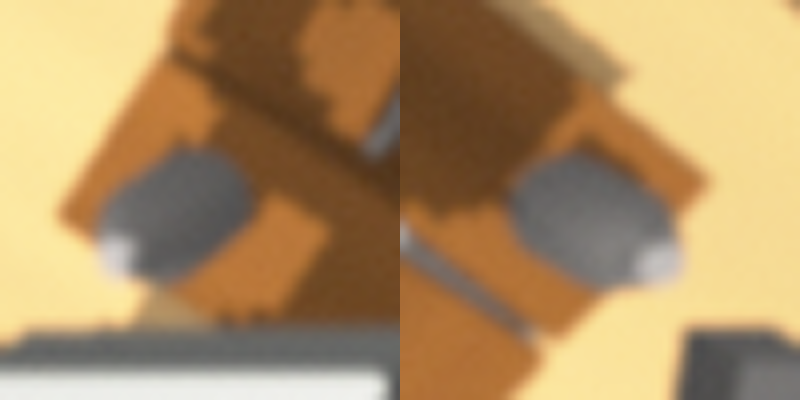

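View pics/c15.png

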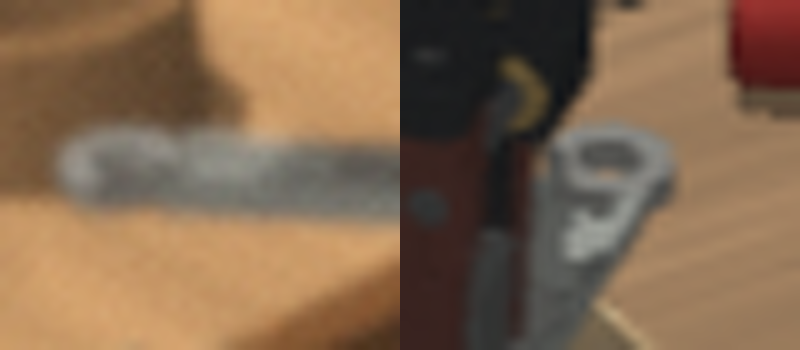

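Run:
```python
from h import *
W=np.load('w5.npy',allow_pickle=True).item(); S=bot.camera_params('scene');D=bot.camera_params('side')
nl=pt(W,(164.8,245.8),.054);fr=pt(W,(511,246.8),.054);e=pt(W,(125.9,280.5),.1087); f=pt(W,(522,280.5),.1087)
print('wrist nl',nl,'fr',fr,'eye',e,'d',nl-e,np.linalg.norm(fr-nl)); u=fr-nl; print('diag yaw',np.arctan2(u[1],u[0]))
a,b=(370.8,180.1),(251.8,220.3)
print(pt(S,a,.1087)-pt(S,(250+482/4-.4,185+65/4-.4),.054), pt(D,b,.1087)-pt(D,(210+173/4-.4,215+105/4-.4),.054), tri(ray(S,a),ray(D,b)))
st()
```

```text
wrist nl [0.5056 0.1744 0.054 ] fr [ 0.6461 -0.0146  0.054 ] eye [0.5061 0.1719 0.1087] d [-0.0005  0.0025 -0.0547] 0.23552651481699216
diag yaw -0.9316352479776643
[-0.0006 -0.0017  0.0547] [ 0.0023 -0.0016  0.0547] [0.5077 0.1721 0.1075]
t 6.8833 tcp [0.5655 0.0887 0.1159] yaw -0.9299138478760476 F [-0.3593  0.4138 -2.1412] T [-0.0658  0.0993  0.01  ] gap 0.025918023572062805 q [-0.8467  0.5527  0.7857  1.9389 -0.5115  0.8596 -0.72  ]
```

Emit:
drive_tool --plan '[{"linear": [-0.0022, -0.0007, 0.01], "turn": 0.002, "gripper": 1}, {"linear": [-0.0022, -0.0007, 0.022], "turn": 0.002, "gripper": 1}, {"linear": [-0.0022, -0.0007, 0.033], "turn": 0.002, "gripper": 1}, {"linear": [-0.0022, -0.0007, 0.039], "turn": 0.002, "gripper": 1}, {"linear": [-0.0022, -0.0007, 0.04], "turn": 0.002, "gripper": 1}, {"linear": [-0.0022, -0.0007, 0.04], "turn": 0.002, "gripper": 1}]'

```text
t: 7.38
tcp_pos: [0.5644, 0.093, 0.0748]
ee_rot: [2.807, -1.407, -0.002]
wrist_force: [0.9, 0.2, -1.3]
finger_gap: 0.0258
```

Run:
```python
from h import *
st(); im=bot.snapshot('wrist'); cv2.imwrite('pics/w6.png',im); np.save('w6.npy',bot.camera_params('wrist'),allow_pickle=True)
ims=[im[250:310,90:150]]
for n,x,y in (('side',220,205),('scene',345,175)): 
    s=bot.snapshot(n); cv2.imwrite(f'pics/{n}6.png',s); ims.append(s[y:y+60,x:x+60])
cv2.imwrite('pics/c16.png',np.hstack([cv2.resize(i,None,fx=4.4,fy=4.4,interpolation=cv2.INTER_CUBIC) for i in ims]))
```

```text
t 7.3833 tcp [0.5644 0.093  0.0748] yaw -0.9292772854064592 F [ 0.8777  0.2169 -1.2607] T [-0.0112  0.0565  0.0202] gap 0.02578942311445703 q [-0.8125  0.608   0.7317  1.9611 -0.5671  0.7891 -0.6843]
```

View pics/c16.png

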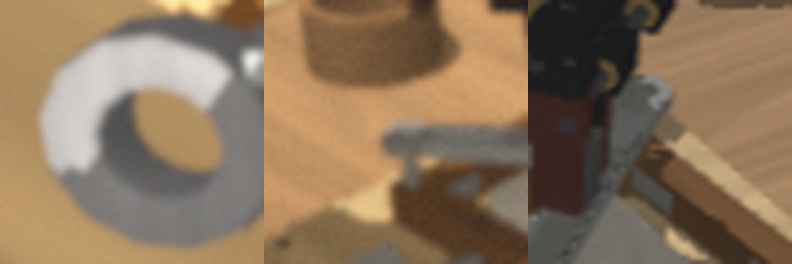

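Run:
```python
from h import *
s=cv2.imread('pics/w6.png'); crop(s,90,220,120,100,6,'c17.png')
s=cv2.imread('pics/side6.png'); a=s[215:275,230:300]; s=cv2.imread('pics/scene6.png'); b=s[180:240,340:410]
cv2.imwrite('pics/c18.png',np.hstack([cv2.resize(i,None,fx=5.7,fy=5.7,interpolation=cv2.INTER_CUBIC) for i in (a,b)]))
```

```text
(no output)
```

View pics/c17.png

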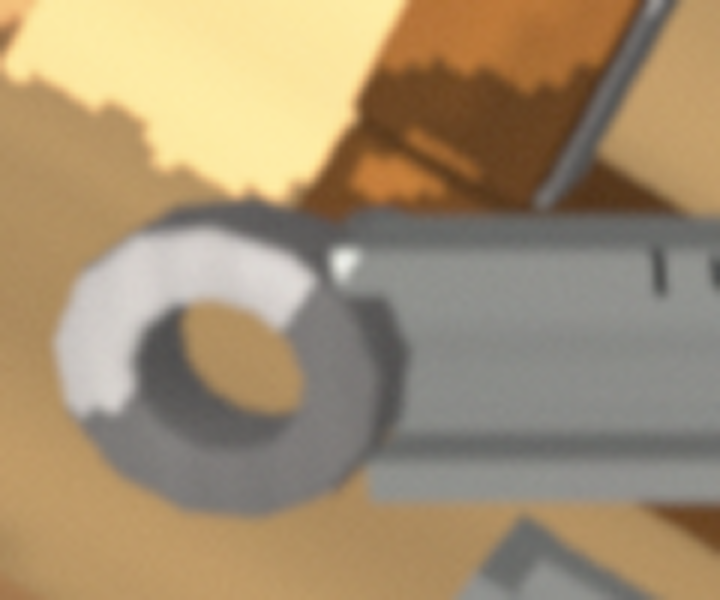

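View pics/c18.png

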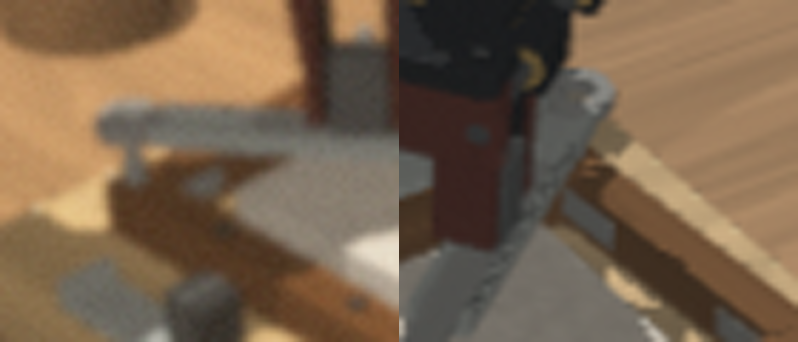

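Run:
```python
from h import *
W=np.load('w6.npy',allow_pickle=True).item(); S=bot.camera_params('scene');D=bot.camera_params('side')
zt=.0750-.0156+.009
e=pt(W,(90+217/6-.4,220+370/6-.4),zt); print('eye wrist',e, 'pin wrist', .5056,.1744)
for z in (.037,.054,zt): print('pin proj',proj(W,[.5056,.1744,z]), proj(D,[.506,.1717,z]))
a=(340+(583-399)/5.7-.4,180+97/5.7-.4);b=(230+126/5.7-.4,215+116/5.7-.4)
print(a,b,pt(S,a,zt)-pt(S,(250+482/4-.4,185+65/4-.4),.054), pt(D,b,zt)-pt(D,(210+173/4-.4,215+105/4-.4),.054), tri(ray(S,a),ray(D,b)))
```

```text
eye wrist [0.5051 0.176  0.0684] pin wrist 0.5056 0.1744
pin proj [[155.4726 261.0218]] [[254.0626 246.5062]]
pin proj [[142.1184 271.6839]] [[253.383  240.3703]]
pin proj [[128.951  282.1918]] [[252.8001 235.097 ]]
(371.880701754386, 196.61754385964912) (251.70526315789473, 234.95087719298246) [0.0052 0.0002 0.0144] [0.0009 0.0034 0.0144] [0.5083 0.1786 0.0642]
```

Emit:
drive_tool --plan '[{"linear": [0.0009, 0.0012, 0.002], "turn": 0, "gripper": 1}, {"linear": [0.0009, 0.0012, 0.005], "turn": 0, "gripper": 1}, {"linear": [0.0009, 0.0012, 0.008], "turn": 0, "gripper": 1}, {"linear": [0.0009, 0.0012, 0.011], "turn": 0, "gripper": 1}, {"linear": [0.0009, 0.0012, 0.012], "turn": 0, "gripper": 1}]'

```text
t: 7.95
tcp_pos: [0.5641, 0.092, 0.0631]
ee_rot: [2.808, -1.407, -0.001]
wrist_force: [0.1, 0.2, -1.8]
finger_gap: 0.0257
```

Run:
```python
from h import *
st(); im=bot.snapshot('wrist'); cv2.imwrite('pics/w7.png',im); crop(im,90,220,120,100,6,'c19.png')
s=bot.snapshot('side'); cv2.imwrite('pics/side7.png',s); crop(s,220,200,140,100,5,'c20.png'); st()
```

```text
t 7.95 tcp [0.5641 0.092  0.0631] yaw -0.9288712950734305 F [ 0.1425  0.1702 -1.8107] T [-0.0536  0.1056 -0.0104] gap 0.025714601630088672 q [-0.7986  0.6229  0.715   1.9679 -0.5837  0.7671 -0.6691]
t 8.05 tcp [0.5642 0.0919 0.0633] yaw -0.929006933296314 F [ 0.0712  0.1215 -1.7272] T [-0.1176  0.1136  0.0165] gap 0.02582876638647935 q [-0.7987  0.6227  0.7154  1.9677 -0.5835  0.7675 -0.6693]
```

View pics/c19.png

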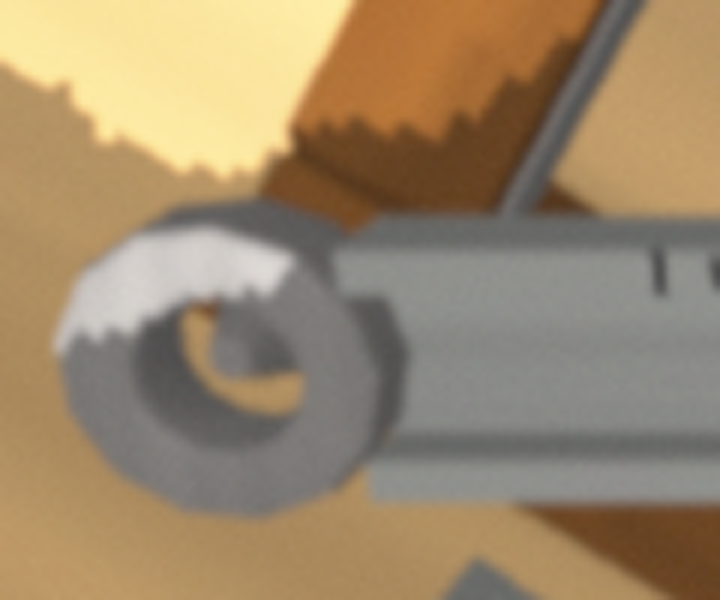

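View pics/c20.png

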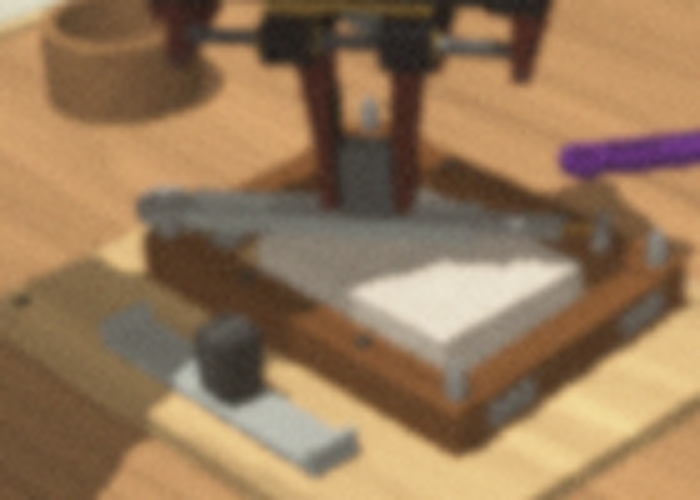

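Emit:
drive_tool --plan '[{"linear": [0.0003, -0.0012, 0.002], "turn": 0, "gripper": 1}, {"linear": [0.0003, -0.0012, 0.0045], "turn": 0, "gripper": 1}, {"linear": [0.0003, -0.0012, 0.007], "turn": 0, "gripper": 1}, {"linear": [0.0003, -0.0012, 0.0085], "turn": 0, "gripper": 1}, {"linear": [0.0003, -0.0012, 0.0095], "turn": 0, "gripper": 1}, {"linear": [0.0003, -0.0012, 0.0095], "turn": 0, "gripper": 1}]'

```text
t: 8.55
tcp_pos: [0.5654, 0.0923, 0.0539]
ee_rot: [2.808, -1.407, -0.001]
wrist_force: [-0.3, 0.3, -1.6]
finger_gap: 0.0256
```

```bash
python3 - <<'E'
from h import *
st(); im=bot.snapshot('wrist'); cv2.imwrite('pics/w8.png',im); crop(im,90,220,120,100,4,'c21.png'); crop(im,440,220,120,100,4,'c22.png')
st(); bot.snapshot('side');st()
E
python3 -c "
import cv2,numpy as np
cv2.imwrite('pics/c23.png',np.hstack([cv2.imread('pics/c21.png')[:,:390],cv2.imread('pics/c22.png')[:,:400]]))"
```

```text
t 8.55 tcp [0.5654 0.0923 0.0539] yaw -0.9290556964218621 F [-0.3153  0.2838 -1.572 ] T [-0.0253  0.1597 -0.0114] gap 0.025573633280022177 q [-0.7882  0.6373  0.7017  1.9685 -0.5967  0.7525 -0.66  ]
t 8.6 tcp [0.5655 0.0923 0.054 ] yaw -0.929132376053924 F [ 0.4491 -0.0659 -1.4207] T [-0.0888  0.1951  0.0549] gap 0.025804568149615698 q [-0.7883  0.6371  0.7019  1.9684 -0.5966  0.7526 -0.6601]
t 8.65 tcp [0.5656 0.0924 0.0541] yaw -0.9290754058453715 F [ 0.9479  0.2145 -1.8222] T [-0.1052  0.0769  0.0446] gap 0.025734862028434516 q [-0.7884  0.637   0.702   1.9683 -0.5966  0.7526 -0.6601]
```

View pics/c23.png

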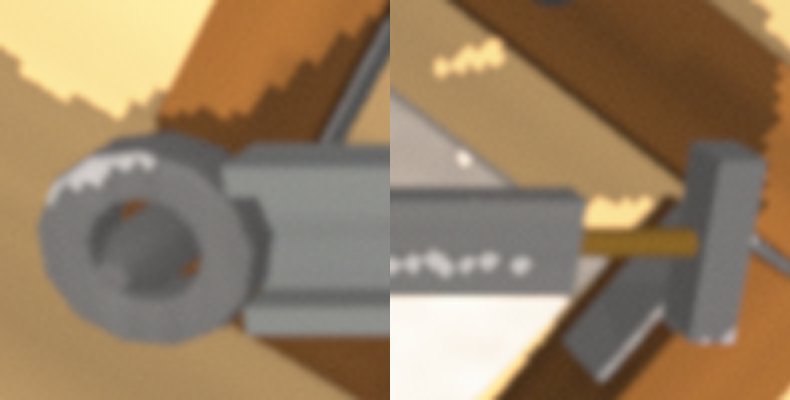

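Emit:
drive_tool --plan '[{"linear": [0.001, 0, 0], "turn": 0, "gripper": 1}, {"linear": [0.0025, 0, 0], "turn": 0, "gripper": 1}, {"linear": [0.004, 0, 0], "turn": 0, "gripper": 1}, {"linear": [0.0055, 0, 0], "turn": 0, "gripper": 1}, {"linear": [0.007, 0, 0], "turn": 0, "gripper": 1}, {"linear": [0.0085, 0, 0], "turn": 0, "gripper": 1}, {"linear": [0.0095, 0, 0], "turn": 0, "gripper": 1}, {"linear": [0.01, 0, 0], "turn": 0, "gripper": 1}, {"linear": [0.01, 0, 0], "turn": 0, "gripper": 1}]'

```text
t: 9.4
tcp_pos: [0.5717, 0.0842, 0.0542]
ee_rot: [-2.809, 1.408, -0.0]
wrist_force: [-0.8, 0.7, -1.8]
finger_gap: 0.0258
```

```bash
cat >> h.py <<'E'
def fx(n=3):
    a=[]
    for i in range(n):
        o=bot.observe(); R=Ro.from_rotvec(o['ee_rot']).as_matrix(); a.append(R.T@o['wrist_force']); 
        if i<n-1: bot.snapshot('side')
    print('t',round(o['t'],2),'tool F',np.mean(a,0),'sd',np.std(a,0),'tcp',o['tcp_pos'])
E
python3 - <<'E'
from h import *
fx(4); im=bot.snapshot('wrist'); cv2.imwrite('pics/w9.png',im); cv2.imwrite('pics/c24.png',np.hstack([cv2.resize(i,None,fx=4,fy=4,interpolation=cv2.INTER_CUBIC) for i in (im[230:310,90:185],im[230:310,450:550])]))
E
```

```text
t 9.55 tool F [-0.5723  0.2485  1.5895] sd [0.4662 0.4557 0.3634] tcp [0.5717 0.0843 0.0542]
```

View pics/c24.png

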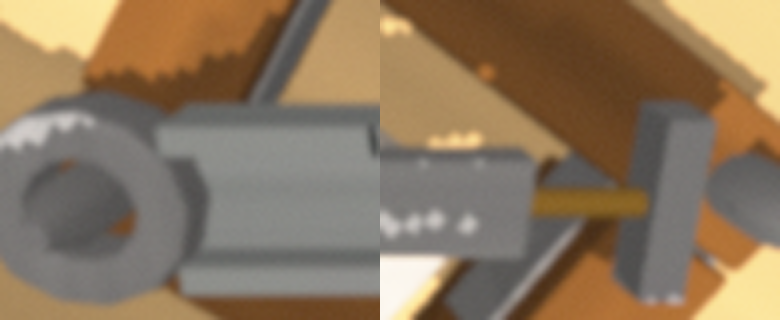

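Emit:
drive_tool --plan '[{"linear": [0.001, 0, 0], "turn": 0, "gripper": 1}, {"linear": [0.002, 0, 0], "turn": 0, "gripper": 1}, {"linear": [0.003, 0, 0], "turn": 0, "gripper": 1}, {"linear": [0.003, 0, 0], "turn": 0, "gripper": 1}]'

```text
t: 9.93
tcp_pos: [0.5735, 0.0818, 0.0541]
ee_rot: [2.809, -1.408, 0.0]
wrist_force: [-1.3, 1.7, -1.4]
finger_gap: 0.0259
```

Run:
```python
from h import *
fx(4); im=bot.snapshot('wrist'); cv2.imwrite('pics/w10.png',im); cv2.imwrite('pics/c25.png',np.hstack([cv2.resize(i,None,fx=4,fy=4,interpolation=cv2.INTER_CUBIC) for i in (im[230:310,90:185],im[230:310,450:550])]))
```

```text
t 10.08 tool F [-1.3197 -0.0815  1.7063] sd [0.5094 0.3488 0.2626] tcp [0.5734 0.0819 0.0542]
```

View pics/c25.png

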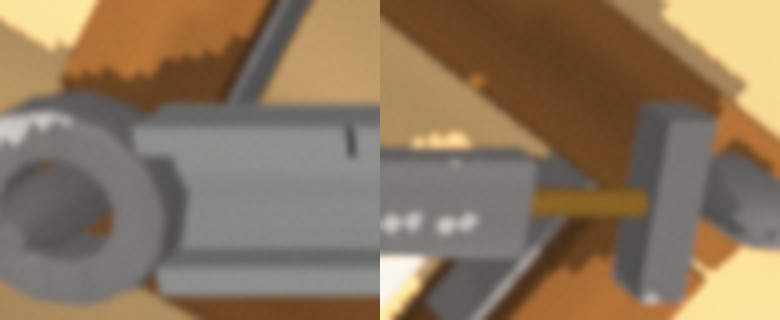

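Emit:
drive_tool --plan '[{"linear": [0.0007, 0, 0], "turn": 0, "gripper": 1}, {"linear": [0.0015, 0, 0], "turn": 0, "gripper": 1}, {"linear": [0.0015, 0, 0], "turn": 0, "gripper": 1}]'

```text
t: 10.38
tcp_pos: [0.5743, 0.0807, 0.0542]
ee_rot: [-2.809, 1.407, 0.0]
wrist_force: [-1.5, 1.1, -1.8]
finger_gap: 0.0259
```

Run:
```python
from h import *
fx(3); im=bot.snapshot('wrist'); cv2.imwrite('pics/w11.png',im); cv2.imwrite('pics/c26.png',np.hstack([cv2.resize(i,None,fx=4,fy=4,interpolation=cv2.INTER_CUBIC) for i in (im[230:310,90:185],im[230:310,450:550])]))
```

```text
t 10.48 tool F [-0.9823 -0.1334  1.2865] sd [0.6266 0.4919 0.3703] tcp [0.5743 0.0807 0.0541]
```

View pics/c26.png

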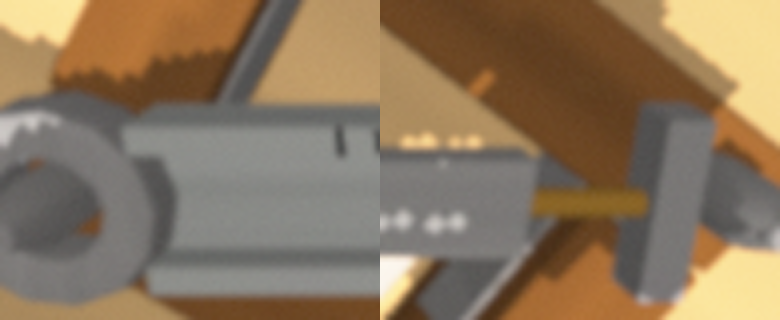

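Emit:
drive_tool --plan '[{"linear": [0.0005, 0, 0], "turn": 0, "gripper": 1}, {"linear": [0.001, 0, 0], "turn": 0, "gripper": 1}, {"linear": [0.001, 0, 0], "turn": 0, "gripper": 1}]'

```text
t: 10.78
tcp_pos: [0.5749, 0.0799, 0.0542]
ee_rot: [-2.809, 1.407, -0.0]
wrist_force: [-0.8, 1.1, -2.6]
finger_gap: 0.0256
```

Run:
```python
from h import *
fx(3); im=bot.snapshot('wrist'); crop(im,450,230,140,100,5,'c27.png'); np.save('w12.npy',bot.camera_params('wrist'),allow_pickle=True)
```

```text
t 10.88 tool F [-1.2028 -0.1515  1.7121] sd [0.1068 0.1175 0.6471] tcp [0.5749 0.08   0.0542]
```

View pics/c27.png

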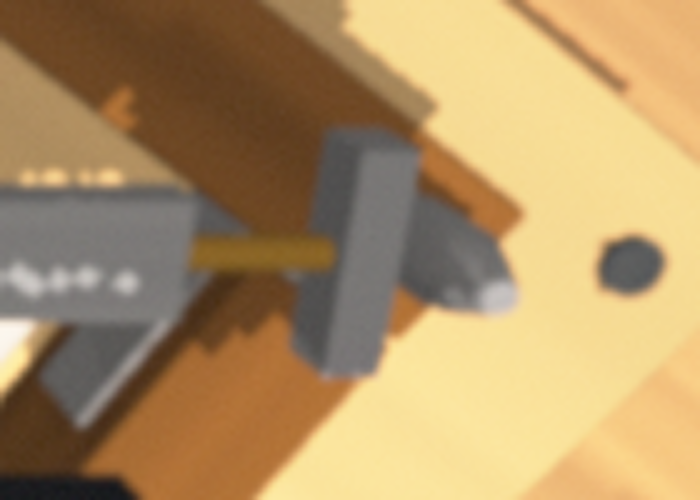

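Run:
```python
from h import *
W=np.load('w12.npy',allow_pickle=True).item(); o=bot.observe()
a=wtool((549.2,289),W,o,.054-o['tcp_pos'][2]); b=wtool((529.4,281.6),W,o,.0476-o['tcp_pos'][2]); print(a,b,a-b)
```

```text
[ 0.1183 -0.0006  0.0002] [ 0.1118 -0.0018  0.0066] [ 0.0065  0.0012 -0.0064]
```

Emit:
drive_tool --plan '[{"linear": [0.0005, 0, 0], "turn": 0, "gripper": 1}, {"linear": [0.001, 0, 0], "turn": 0, "gripper": 1}, {"linear": [0.001, 0, 0], "turn": 0, "gripper": 1}]'

```text
t: 11.18
tcp_pos: [0.5755, 0.0791, 0.0542]
ee_rot: [2.809, -1.407, -0.0]
wrist_force: [-1.2, 1.2, -1.2]
finger_gap: 0.0259
```

Run:
```python
from h import *
fx(4)
```

```text
t 11.33 tool F [-1.0551 -0.1141  1.1942] sd [0.5901 0.2547 0.299 ] tcp [0.5755 0.0791 0.0542]
```

Emit:
drive_tool --plan '[{"linear": [0.0003, 0, 0], "turn": 0, "gripper": 1}, {"linear": [0.0006, 0, 0], "turn": 0, "gripper": 1}, {"linear": [0.0006, 0, 0], "turn": 0, "gripper": 1}]'

```text
t: 11.58
tcp_pos: [0.5758, 0.0787, 0.0541]
ee_rot: [-2.809, 1.407, 0.0]
wrist_force: [-1.2, 1.3, -2.1]
finger_gap: 0.0256
```

Run:
```python
from h import *
fx(4)
```

```text
t 11.73 tool F [-1.3612 -0.071   2.0618] sd [0.5898 0.1535 0.2886] tcp [0.5758 0.0787 0.0541]
```

Emit:
drive_tool --plan '[{"linear": [0.0003, 0, 0], "turn": 0, "gripper": 1}, {"linear": [0.0006, 0, 0], "turn": 0, "gripper": 1}, {"linear": [0.0006, 0, 0], "turn": 0, "gripper": 1}]'

```text
t: 11.98
tcp_pos: [0.5759, 0.0786, 0.0541]
ee_rot: [-2.809, 1.407, 0.001]
wrist_force: [-2.3, 2.4, -0.2]
finger_gap: 0.0254
```

Run:
```python
from h import *
fx(4)
```

```text
t 12.13 tool F [-3.841   0.0722  0.0396] sd [0.594  0.3499 0.3289] tcp [0.5759 0.0786 0.0541]
```

Emit:
drive_tool --plan '[{"linear": [0.0004, 0, 0], "turn": 0, "gripper": 1}, {"linear": [0.0004, 0, 0], "turn": 0, "gripper": 1}]'

```text
t: 12.3
tcp_pos: [0.576, 0.0785, 0.0541]
ee_rot: [-2.809, 1.407, 0.002]
wrist_force: [-3.0, 3.8, -0.2]
finger_gap: 0.0257
```

Run:
```python
from h import *
fx(4)
```

```text
t 12.45 tool F [-4.8578 -0.0342 -0.2699] sd [0.0839 0.5103 0.3392] tcp [0.576  0.0786 0.0541]
```

Emit:
drive_tool --plan '[{"linear": [0.0003, 0, 0], "turn": 0, "gripper": 1}, {"linear": [0.0005, 0, 0], "turn": 0, "gripper": 1}, {"linear": [0.0005, 0, 0], "turn": 0, "gripper": 1}, {"linear": [0.0005, 0, 0], "turn": 0, "gripper": 1}, {"linear": [0.0005, 0, 0], "turn": 0, "gripper": 1}, {"linear": [0.0005, 0, 0], "turn": 0, "gripper": 1}, {"linear": [0.0005, 0, 0], "turn": 0, "gripper": 1}, {"linear": [0.0005, 0, 0], "turn": 0, "gripper": 1}, {"linear": [0.0005, 0, 0], "turn": 0, "gripper": 1}, {"linear": [0.0005, 0, 0], "turn": 0, "gripper": 1}]'

```text
t: 13.28
tcp_pos: [0.576, 0.0786, 0.054]
ee_rot: [-2.809, 1.406, 0.003]
wrist_force: [-4.3, 5.1, 0.9]
finger_gap: 0.026
```

Run:
```python
from h import *
fx(5); im=bot.snapshot('wrist');cv2.imwrite('pics/w13.png',im);  np.save('w13.npy',bot.camera_params('wrist'),allow_pickle=True); st()
crop(im,60,200,530,130,1.5,'c28.png');cv2.imwrite('pics/c29.png',np.hstack([cv2.resize(i,None,fx=4,fy=4,interpolation=cv2.INTER_CUBIC) for i in (im[220:320,70:165],im[220:320,490:590])]))
```

```text
t 13.48 tool F [-6.3064  0.8607 -1.3279] sd [0.5542 0.3973 0.3649] tcp [0.576  0.0785 0.054 ]
t 13.5333 tcp [0.576  0.0785 0.054 ] yaw -0.9282179896169044 F [-4.4983  5.5203  0.473 ] T [ 0.9469  0.9377 -0.07  ] gap 0.025678653864886207 q [-0.7526  0.6476  0.6978  1.9473 -0.5969  0.7645 -0.6348]
```

View pics/c29.png

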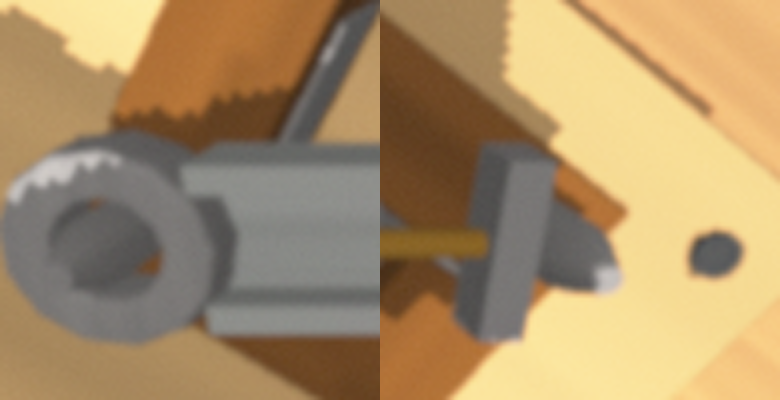

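Run:
```python
from h import *
W=np.load('w13.npy',allow_pickle=True).item(); o=bot.observe()
a=wtool((95.8,278.8),W,o,-.0066); b=wtool((529.1,281.6),W,o,-.0066); print(a,b,np.linalg.norm(a-b))
```

```text
[-0.1176 -0.0033  0.0068] [ 0.1115 -0.0019  0.0064] 0.22914753949618383
```

Emit:
drive_tool --plan '[{"linear": [-0.001, 0, 0], "turn": 0, "gripper": 1}, {"linear": [-0.003, 0, 0], "turn": 0, "gripper": 1}, {"linear": [-0.003, 0, -0.001], "turn": 0, "gripper": 1}, {"linear": [-0.003, 0, -0.006], "turn": 0, "gripper": 1}, {"linear": [-0.003, 0, -0.014], "turn": 0, "gripper": 1}, {"linear": [-0.003, 0, -0.024], "turn": 0, "gripper": 1}, {"linear": [-0.003, 0, -0.038], "turn": 0, "gripper": 1}, {"linear": [-0.003, 0, -0.052], "turn": 0, "gripper": 1}, {"linear": [-0.003, 0, -0.06], "turn": 0, "gripper": 1}, {"linear": [-0.003, 0, -0.062], "turn": 0, "gripper": 1}, {"linear": [-0.003, 0, -0.062], "turn": 0, "gripper": 1}]'

```text
t: 14.45
tcp_pos: [0.5755, 0.0802, 0.1173]
ee_rot: [-2.808, 1.406, -0.002]
wrist_force: [0.1, 0.5, -3.3]
finger_gap: 0.0255
```

Run:
```python
from h import *
st(); im=bot.snapshot('wrist');cv2.imwrite('pics/w14.png',im); go(.5747,.0711,.115,.988)
```

```text
t 14.45 tcp [0.5755 0.0802 0.1173] yaw -0.9287445345217844 F [ 0.1135  0.493  -3.2777] T [-0.0507  0.1278  0.0256] gap 0.025516336792901356 q [-0.8199  0.562   0.7814  1.9189 -0.5144  0.8692 -0.7013]
lin [0.0071 0.0056 0.0015] turn 1.2249 dist 0.0092 yaw -0.9287245488608777 q7 -0.7011684424862629 t 14.5
```

View pics/w14.png

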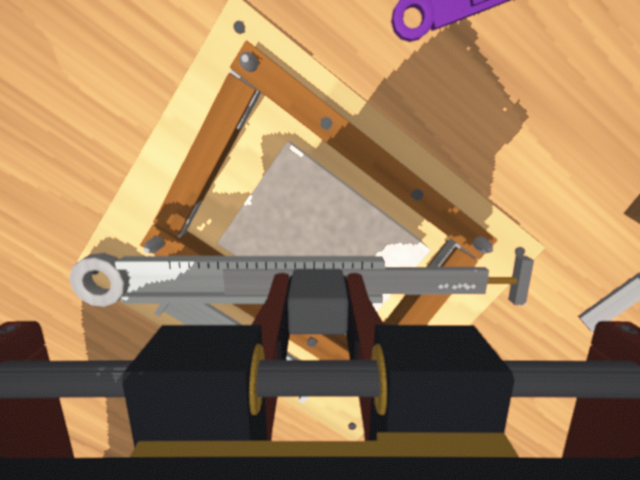

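Emit:
drive_tool --plan '[{"linear": [0.001, 0, 0], "turn": -0.05, "gripper": 1}, {"linear": [0.001, 0.001, 0], "turn": -0.15, "gripper": 1}, {"linear": [0.002, 0.001, 0], "turn": -0.27, "gripper": 1}, {"linear": [0.002, 0.002, 0], "turn": -0.39, "gripper": 1}, {"linear": [0.003, 0.002, 0], "turn": -0.51, "gripper": 1}, {"linear": [0.003, 0.003, 0], "turn": -0.63, "gripper": 1}, {"linear": [0.004, 0.003, 0], "turn": -0.75, "gripper": 1}, {"linear": [0.004, 0.003, 0], "turn": -0.87, "gripper": 1}, {"linear": [0.005, 0.004, 0], "turn": -0.99, "gripper": 1}, {"linear": [0.005, 0.004, 0], "turn": -1.11, "gripper": 1}, {"linear": [0.006, 0.005, 0], "turn": -1.23, "gripper": 1}, {"linear": [0.006, 0.005, 0], "turn": -1.35, "gripper": 1}, {"linear": [0.007, 0.0056, 0], "turn": -1.47, "gripper": 1}, {"linear": [0.007, 0.0056, 0], "turn": -1.59, "gripper": 1}, {"linear": [0.007, 0.0056, 0], "turn": -1.71, "gripper": 1}, {"linear": [0.007, 0.0056, 0], "turn": -1.82, "gripper": 1}, {"linear": [0.007, 0.0056, 0.001], "turn": -1.89, "gripper": 1}, {"linear": [0.007, 0.0056, 0.0015], "turn": -1.917, "gripper": 1}, {"linear": [0.007, 0.0056, 0.0015], "turn": -1.917, "gripper": 1}, {"linear": [0.007, 0.0056, 0.0015], "turn": -1.917, "gripper": 1}]'

```text
t: 16.17
tcp_pos: [0.5743, 0.0709, 0.1142]
ee_rot: [-2.767, -1.487, 0.001]
wrist_force: [0.2, -0.1, -2.0]
finger_gap: 0.0259
```

Run:
```python
from h import *
st(); im=bot.snapshot('wrist');cv2.imwrite('pics/w15.png',im); np.save('w15.npy',bot.camera_params('wrist'),allow_pickle=True)
for n in ('side','scene'): cv2.imwrite(f'pics/{n}15.png',bot.snapshot(n))
s=cv2.imread('pics/side15.png');a=s[215:315,250:350]; s=cv2.imread('pics/scene15.png'); b=s[165:265,270:370]
cv2.imwrite('pics/c30.png',np.hstack([cv2.resize(i,None,fx=4,fy=4,interpolation=cv2.INTER_CUBIC) for i in (a,b)]))
```

```text
t 16.1667 tcp [0.5743 0.0709 0.1142] yaw 0.985935564158395 F [ 0.1548 -0.1356 -1.9885] T [ 0.0513 -0.0611 -0.0007] gap 0.025933055693414572 q [-0.4495  0.4572  0.2831  1.902  -0.1718  0.8067  0.9114]
```

View pics/w15.png

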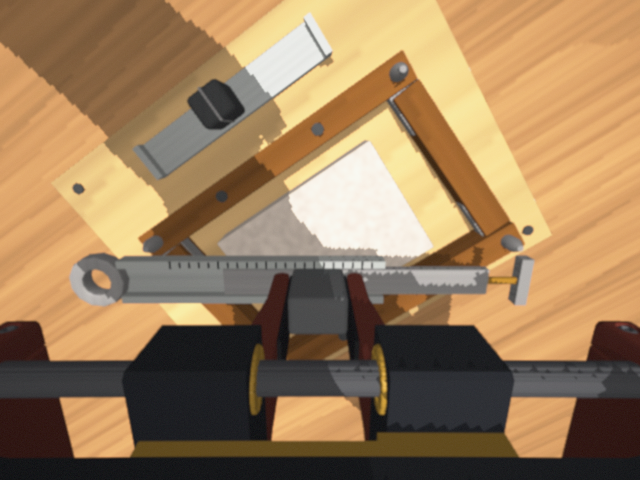

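View pics/c30.png

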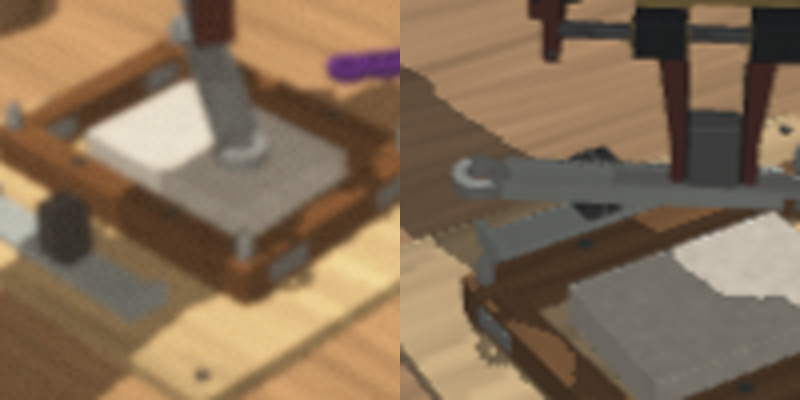

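Run:
```python
from h import *
s=cv2.imread('pics/w15.png')
cv2.imwrite('pics/c31.png',np.hstack([cv2.resize(i,None,fx=6,fy=6,interpolation=cv2.INTER_CUBIC) for i in (s[220:320,65:185],)]))
cv2.imwrite('pics/c32.png',cv2.resize(s[215:265,490:540],None,fx=8,fy=8,interpolation=cv2.INTER_CUBIC))
```

```text
(no output)
```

View pics/c31.png

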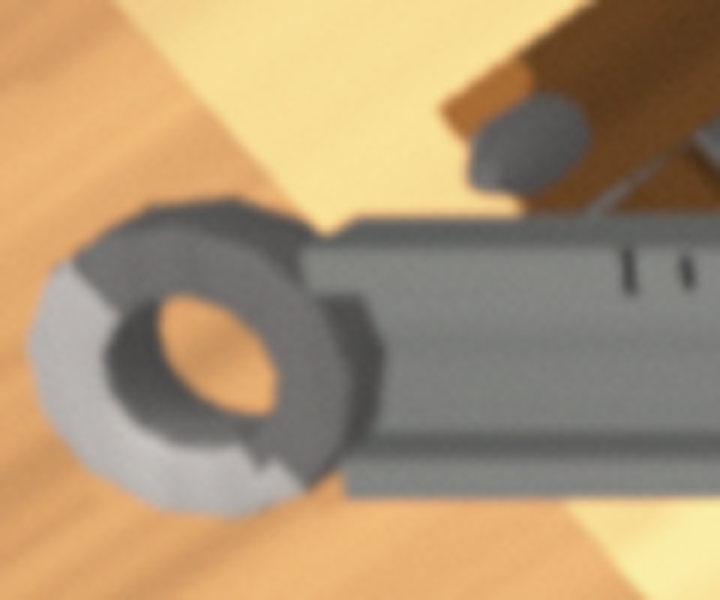

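View pics/c32.png

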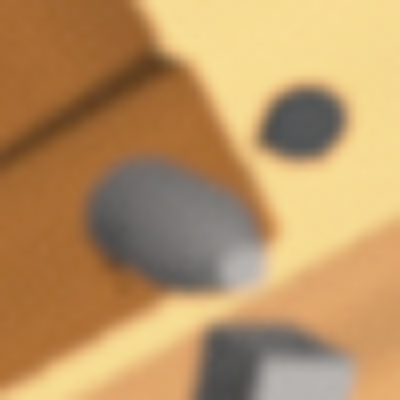

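Run:
```python
from h import *
W=np.load('w15.npy',allow_pickle=True).item(); S=bot.camera_params('scene');D=bot.camera_params('side')
zt=.1142-.0066
nr=pt(W,(145.8,248.8),.054);fl=pt(W,(519.8,247.7),.054);e=pt(W,(96.3,281.3),zt);u=fl-nr
print('nr',nr,'fl',fl,'eye',e,'eye-pin',e-nr,np.linalg.norm(u),np.arctan2(u[1],u[0]))
a,b=(289.1,208.3),(309.6,251.6)
print('eye-pin scene',pt(S,a,zt)-pt(S,(250+165/4-.4,185+178/4-.4),.054),'side',pt(D,b,zt)-pt(D,(210+404/4-.4,215+230/4-.4),.054),tri(ray(S,a),ray(D,b)))
st()
```

```text
nr [ 0.5065 -0.0251  0.054 ] fl [0.6457 0.1866 0.054 ] eye [ 0.506  -0.0256  0.1076] eye-pin [-0.0005 -0.0005  0.0536] 0.25333505905839493 0.9889490676947114
eye-pin scene [ 0.0002 -0.0016  0.0536] side [-0.0035 -0.0033  0.0536] [ 0.5069 -0.0251  0.104 ]
t 16.3167 tcp [0.5745 0.071  0.1145] yaw 0.9869614486407151 F [-0.1516  0.318  -1.0836] T [ 0.0506 -0.0336 -0.0385] gap 0.025765369596907024 q [-0.45    0.4568  0.2835  1.9017 -0.1716  0.8067  0.9121]
```

Emit:
drive_tool --plan '[{"linear": [0.001, 0, 0.01], "turn": -0.002, "gripper": 1}, {"linear": [0.001, 0, 0.022], "turn": -0.002, "gripper": 1}, {"linear": [0.001, 0, 0.034], "turn": -0.002, "gripper": 1}, {"linear": [0.001, 0, 0.042], "turn": -0.002, "gripper": 1}, {"linear": [0.001, 0, 0.046], "turn": -0.002, "gripper": 1}, {"linear": [0.001, 0, 0.049], "turn": -0.002, "gripper": 1}, {"linear": [0.001, 0, 0.051], "turn": -0.002, "gripper": 1}, {"linear": [0.001, 0, 0.051], "turn": -0.002, "gripper": 1}]'

```text
t: 16.98
tcp_pos: [0.5752, 0.0717, 0.0633]
ee_rot: [-2.765, -1.492, 0.0]
wrist_force: [0.2, -1.3, -1.7]
finger_gap: 0.0258
```

Run:
```python
from h import *
fx(2); im=bot.snapshot('wrist');cv2.imwrite('pics/w16.png',im);crop(im,65,220,120,100,6,'c33.png')
```

```text
t 17.03 tool F [-0.5535  0.898   1.8541] sd [0.4249 0.0147 0.1368] tcp [0.5753 0.0717 0.0637]
```

View pics/c33.png

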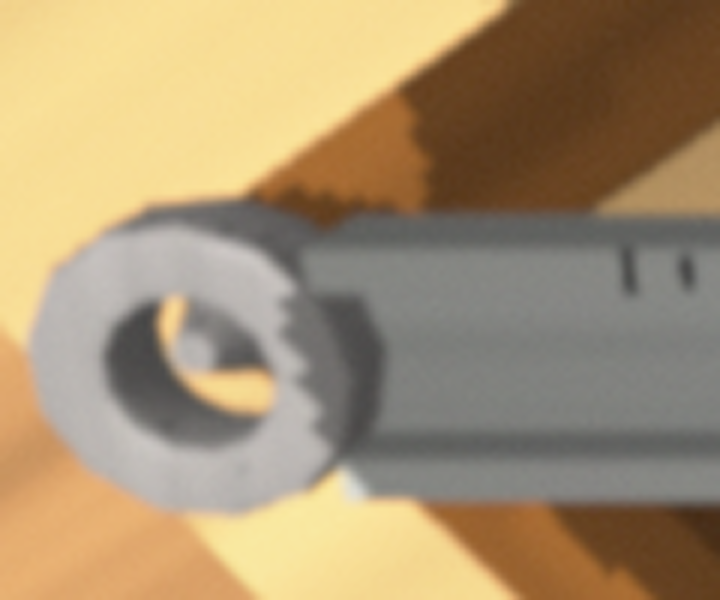

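Emit:
drive_tool --plan '[{"linear": [0.0, -0.0012, 0.002], "turn": 0, "gripper": 1}, {"linear": [0.0, -0.0012, 0.0045], "turn": 0, "gripper": 1}, {"linear": [0.0, -0.0012, 0.007], "turn": 0, "gripper": 1}, {"linear": [0.0, -0.0012, 0.0088], "turn": 0, "gripper": 1}, {"linear": [0.0, -0.0012, 0.0098], "turn": 0, "gripper": 1}, {"linear": [0.0, -0.0012, 0.0098], "turn": 0, "gripper": 1}]'

```text
t: 17.58
tcp_pos: [0.574, 0.0724, 0.0535]
ee_rot: [-2.764, -1.492, 0.001]
wrist_force: [0.6, -0.3, -1.7]
finger_gap: 0.0257
```

Run:
```python
from h import *
fx(3); im=bot.snapshot('wrist');cv2.imwrite('pics/w17.png',im);np.save('w17.npy',bot.camera_params('wrist'),allow_pickle=True)
cv2.imwrite('pics/c34.png',np.hstack([cv2.resize(i,None,fx=4,fy=4,interpolation=cv2.INTER_CUBIC) for i in (im[220:320,70:165],im[220:320,490:595])]))
```

```text
t 17.68 tool F [-0.2173  0.0772  2.2674] sd [0.2129 0.4251 0.4289] tcp [0.5742 0.0724 0.0538]
```

View pics/c34.png

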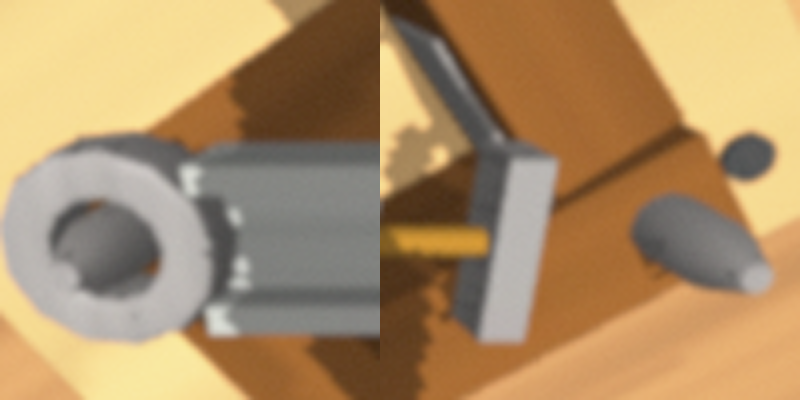

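Run:
```python
from h import *
W=np.load('w17.npy',allow_pickle=True).item(); o=bot.observe()
a=wtool((583.2,289),W,o,.054-o['tcp_pos'][2]); b=wtool((529.6,281.8),W,o,-.0066); print(a,b,a-b)
```

```text
[ 0.1348 -0.0026 -0.0001] [ 0.1114 -0.0035  0.0066] [ 0.0234  0.0009 -0.0067]
```

Emit:
drive_tool --plan '[{"linear": [0.001, 0, 0], "turn": 0, "gripper": 1}, {"linear": [0.0025, 0, 0], "turn": 0, "gripper": 1}, {"linear": [0.004, 0, 0], "turn": 0, "gripper": 1}, {"linear": [0.0055, 0, 0], "turn": 0, "gripper": 1}, {"linear": [0.007, 0, 0], "turn": 0, "gripper": 1}, {"linear": [0.0085, 0, 0], "turn": 0, "gripper": 1}, {"linear": [0.01, 0, 0], "turn": 0, "gripper": 1}, {"linear": [0.0115, 0, 0], "turn": 0, "gripper": 1}, {"linear": [0.013, 0, 0], "turn": 0, "gripper": 1}, {"linear": [0.0145, 0, 0], "turn": 0, "gripper": 1}, {"linear": [0.0155, 0, 0], "turn": 0, "gripper": 1}, {"linear": [0.0155, 0, 0], "turn": 0, "gripper": 1}]'

```text
t: 18.73
tcp_pos: [0.5829, 0.0858, 0.0539]
ee_rot: [-2.764, -1.493, -0.001]
wrist_force: [-0.0, -1.2, -1.8]
finger_gap: 0.0258
```

Run:
```python
from h import *
fx(3); im=bot.snapshot('wrist');cv2.imwrite('pics/w18.png',im);np.save('w18.npy',bot.camera_params('wrist'),allow_pickle=True)
cv2.imwrite('pics/c35.png',np.hstack([cv2.resize(i,None,fx=4,fy=4,interpolation=cv2.INTER_CUBIC) for i in (im[220:320,40:135],im[220:320,490:595])]))
```

```text
t 18.83 tool F [-0.6049  0.0662  1.6034] sd [0.6371 0.6441 0.2101] tcp [0.5829 0.0858 0.0539]
```

View pics/c35.png

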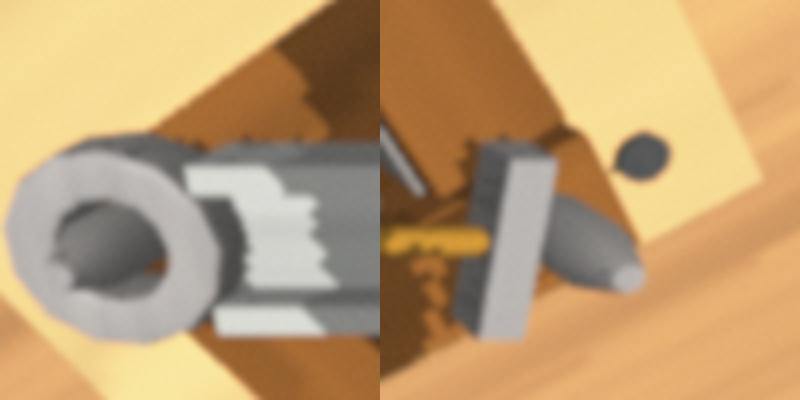

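Emit:
drive_tool --plan '[{"linear": [0.0005, 0, 0], "turn": 0, "gripper": 1}, {"linear": [0.001, 0, 0], "turn": 0, "gripper": 1}, {"linear": [0.0015, 0, 0], "turn": 0, "gripper": 1}, {"linear": [0.0015, 0, 0], "turn": 0, "gripper": 1}]'

```text
t: 19.22
tcp_pos: [0.5834, 0.0866, 0.0538]
ee_rot: [-2.765, -1.492, 0.0]
wrist_force: [-0.7, -1.4, -1.7]
finger_gap: 0.0259
```

Run:
```python
from h import *
fx(4)
```

```text
t 19.37 tool F [-1.4508  0.2952  1.7371] sd [0.5218 0.145  0.391 ] tcp [0.5834 0.0866 0.0538]
```

Emit:
drive_tool --plan '[{"linear": [0.0003, 0, 0], "turn": 0, "gripper": 1}, {"linear": [0.0006, 0, 0], "turn": 0, "gripper": 1}, {"linear": [0.0006, 0, 0], "turn": 0, "gripper": 1}]'

```text
t: 19.62
tcp_pos: [0.5838, 0.0872, 0.0538]
ee_rot: [-2.764, -1.492, 0.0]
wrist_force: [-0.3, -1.5, -1.7]
finger_gap: 0.0259
```

Run:
```python
from h import *
fx(4)
```

```text
t 19.77 tool F [-1.5516  0.3186  2.0598] sd [0.5246 0.6137 0.3699] tcp [0.5838 0.0872 0.0538]
```

Emit:
drive_tool --plan '[{"linear": [0.0003, 0, 0], "turn": 0, "gripper": 1}, {"linear": [0.0006, 0, 0], "turn": 0, "gripper": 1}, {"linear": [0.0006, 0, 0], "turn": 0, "gripper": 1}]'

```text
t: 20.02
tcp_pos: [0.5842, 0.0877, 0.0538]
ee_rot: [-2.764, -1.492, -0.0]
wrist_force: [-0.5, -1.0, -2.0]
finger_gap: 0.0258
```

Run:
```python
from h import *
fx(4)
```

```text
t 20.17 tool F [-1.5344 -0.1838  1.9998] sd [0.4165 0.1835 0.3094] tcp [0.5842 0.0877 0.0538]
```

Emit:
drive_tool --plan '[{"linear": [0.0003, 0, 0], "turn": 0, "gripper": 1}, {"linear": [0.0006, 0, 0], "turn": 0, "gripper": 1}, {"linear": [0.0006, 0, 0], "turn": 0, "gripper": 1}]'

```text
t: 20.42
tcp_pos: [0.5843, 0.0879, 0.0538]
ee_rot: [2.765, 1.492, -0.001]
wrist_force: [-1.3, -2.6, -2.4]
finger_gap: 0.0261
```

Run:
```python
from h import *
fx(4)
```

```text
t 20.57 tool F [-2.8533 -0.0523  1.703 ] sd [0.2982 0.3069 0.5449] tcp [0.5843 0.0879 0.0538]
```

Emit:
drive_tool --plan '[{"linear": [0.0003, 0, 0], "turn": 0, "gripper": 1}, {"linear": [0.0006, 0, 0], "turn": 0, "gripper": 1}, {"linear": [0.0006, 0, 0], "turn": 0, "gripper": 1}]'

```text
t: 20.82
tcp_pos: [0.5844, 0.0879, 0.0538]
ee_rot: [2.765, 1.492, -0.002]
wrist_force: [-3.3, -4.7, 0.3]
finger_gap: 0.0258
```

Run:
```python
from h import *
fx(4)
```

```text
t 20.97 tool F [-5.4641 -0.1401  0.1768] sd [0.2983 0.2129 0.4147] tcp [0.5844 0.0879 0.0538]
```

Emit:
drive_tool --plan '[{"linear": [0.00025, 0, 0], "turn": 0, "gripper": 1}, {"linear": [0.00025, 0, 0], "turn": 0, "gripper": 1}, {"linear": [0.00025, 0, 0], "turn": 0, "gripper": 1}, {"linear": [0.00025, 0, 0], "turn": 0, "gripper": 1}, {"linear": [0.00025, 0, 0], "turn": 0, "gripper": 1}, {"linear": [0.00025, 0, 0], "turn": 0, "gripper": 1}, {"linear": [0.00025, 0, 0], "turn": 0, "gripper": 1}, {"linear": [0.00025, 0, 0], "turn": 0, "gripper": 1}, {"linear": [0.00025, 0, 0], "turn": 0, "gripper": 1}, {"linear": [0.00025, 0, 0], "turn": 0, "gripper": 1}]'

```text
t: 21.8
tcp_pos: [0.5844, 0.0879, 0.0538]
ee_rot: [2.765, 1.491, -0.002]
wrist_force: [-2.8, -4.4, 0.7]
finger_gap: 0.0258
```

Run:
```python
from h import *
fx(4); im=bot.snapshot('wrist');cv2.imwrite('pics/w19.png',im);np.save('w19.npy',bot.camera_params('wrist'),allow_pickle=True)
cv2.imwrite('pics/c36.png',np.hstack([cv2.resize(i,None,fx=4,fy=4,interpolation=cv2.INTER_CUBIC) for i in (im[220:320,30:125],im[220:320,490:595])]))
```

```text
t 21.95 tool F [-5.5369 -0.0852 -0.8771] sd [0.2602 0.2805 0.5898] tcp [0.5844 0.088  0.0538]
```

View pics/c36.png

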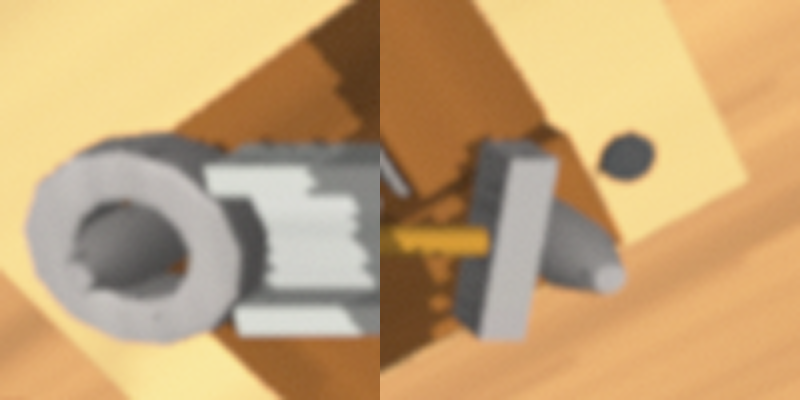

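Emit:
drive_tool --plan '[{"linear": [0.0003, 0, 0], "turn": 0, "gripper": 1}, {"linear": [0.0003, 0, 0], "turn": 0, "gripper": 1}, {"linear": [0.0003, 0, 0], "turn": 0, "gripper": 1}, {"linear": [0.0003, 0, 0], "turn": 0, "gripper": 1}, {"linear": [0.0003, 0, 0], "turn": 0, "gripper": 1}, {"linear": [0.0003, 0, 0], "turn": 0, "gripper": 1}, {"linear": [0.0003, 0, 0], "turn": 0, "gripper": 1}, {"linear": [0.0003, 0, 0], "turn": 0, "gripper": 1}, {"linear": [0.0003, 0, 0], "turn": 0, "gripper": 1}]'

```text
t: 22.75
tcp_pos: [0.5844, 0.0879, 0.0537]
ee_rot: [2.765, 1.491, -0.003]
wrist_force: [-3.0, -5.2, 1.1]
finger_gap: 0.0255
```

Run:
```python
from h import *
fx(4)
W=np.load('w19.npy',allow_pickle=True).item(); o=bot.observe()
a=wtool((63.1,281.1),W,o,-.0066); b=wtool((529.8,281.8),W,o,-.0066); print(a,b,np.linalg.norm(a-b))
```

```text
t 22.9 tool F [-6.1383  0.0879 -0.6797] sd [0.1689 0.5219 0.2909] tcp [0.5844 0.088  0.0537]
[-0.1356 -0.0039  0.0068] [ 0.1113 -0.0035  0.0064] 0.2468992147930606
```

Emit:
drive_tool --plan '[{"linear": [-0.0006, 0, 0], "turn": 0, "gripper": 1}, {"linear": [-0.0012, 0, 0], "turn": 0, "gripper": 1}, {"linear": [-0.0012, 0, 0.0005], "turn": 0, "gripper": 1}, {"linear": [-0.0012, 0, 0.0008], "turn": 0, "gripper": 1}, {"linear": [-0.0012, 0, 0.0008], "turn": 0, "gripper": 1}]'

```text
t: 23.32
tcp_pos: [0.5844, 0.0879, 0.0531]
ee_rot: [2.765, 1.492, -0.0]
wrist_force: [-3.3, -4.1, 1.3]
finger_gap: 0.0259
```

Run:
```python
from h import *
fx(3)
```

```text
t 23.42 tool F [-5.116  -0.6021 -1.1415] sd [0.4613 0.0662 0.2719] tcp [0.5844 0.0879 0.0531]
```

Emit:
drive_tool --plan '[{"linear": [-0.0005, 0, 0], "turn": 0, "gripper": 1}, {"linear": [-0.001, 0, 0], "turn": 0, "gripper": 1}, {"linear": [-0.001, 0, 0], "turn": 0, "gripper": 1}]'

```text
t: 23.67
tcp_pos: [0.5843, 0.0879, 0.0531]
ee_rot: [-2.764, -1.493, -0.002]
wrist_force: [-1.1, -1.5, -0.4]
finger_gap: 0.0257
```

Run:
```python
from h import *
fx(3)
```

```text
t 23.77 tool F [-2.0695  0.3887  0.261 ] sd [0.3482 0.3703 0.2603] tcp [0.5843 0.0878 0.0531]
```

Foot nearly unloaded without moving back. Open the gripper.

Emit:
drive_tool --plan '[{"linear": [0, 0, 0], "turn": 0, "gripper": -1}, {"linear": [0, 0, 0], "turn": 0, "gripper": -1}, {"linear": [0, 0, 0], "turn": 0, "gripper": -1}, {"linear": [0, 0, 0], "turn": 0, "gripper": -1}, {"linear": [0, 0, 0], "turn": 0, "gripper": -1}, {"linear": [0, 0, 0], "turn": 0, "gripper": -1}, {"linear": [0, 0, -0.01], "turn": 0, "gripper": -1}, {"linear": [0, 0, -0.03], "turn": 0, "gripper": -1}, {"linear": [0, 0, -0.06], "turn": 0, "gripper": -1}, {"linear": [0, 0, -0.09], "turn": 0, "gripper": -1}, {"linear": [0, 0, -0.12], "turn": 0, "gripper": -1}, {"linear": [0, 0, -0.13], "turn": 0, "gripper": -1}, {"linear": [0, 0, -0.13], "turn": 0, "gripper": -1}]'

```text
t: 24.85
tcp_pos: [0.5859, 0.0875, 0.1867]
ee_rot: [2.764, 1.492, 0.01]
wrist_force: [0.5, -0.3, -0.1]
finger_gap: 0.0879
```

Run:
```python
from h import *
st(); im=bot.snapshot('wrist');cv2.imwrite('pics/w20.png',im);np.save('w20.npy',bot.camera_params('wrist'),allow_pickle=True)
s=bot.snapshot('side');cv2.imwrite('pics/side20.png',s);crop(s,220,190,180,140,4,'c37.png')
```

```text
t 24.85 tcp [0.5859 0.0875 0.1867] yaw 0.9897965647194453 F [ 0.4636 -0.3252 -0.0689] T [-0.0025 -0.0337 -0.0108] gap 0.08791786375957349 q [-0.4933  0.384   0.3088  1.8179 -0.1408  0.9546  0.865 ]
```

View pics/w20.png

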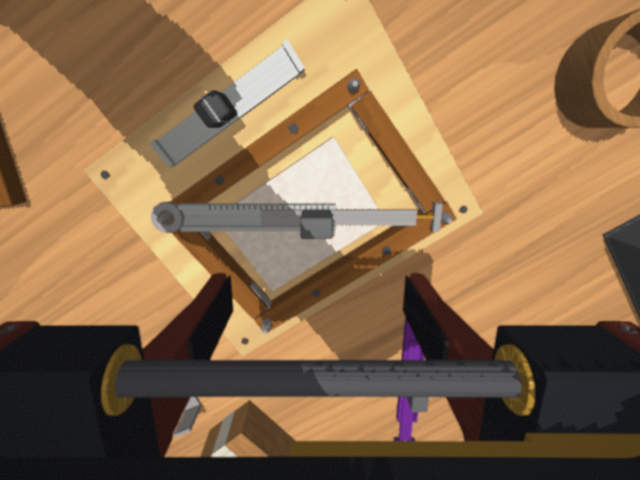

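View pics/c37.png

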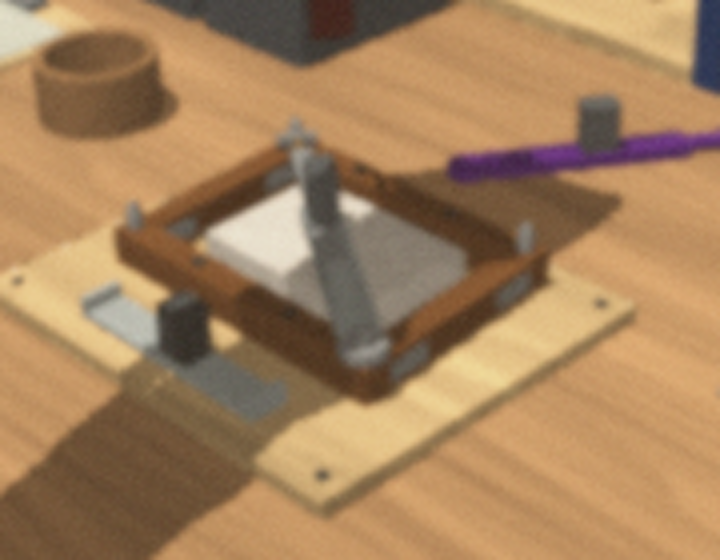

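Run:
```python
from h import *
W=np.load('w20.npy',allow_pickle=True).item()
print('tally',pt(W,(213,104),.052),'nr',pt(W,(164,214),.054),'nl',pt(W,(355,83),.054))
go(.459,.115,.15,1.57)
```

```text
tally [0.4547 0.0726 0.052 ] nr [ 0.502  -0.0177  0.054 ] nl [0.5035 0.1747 0.054 ]
lin [-0.0452 -0.1193  0.0328] turn -0.5799 dist 0.1317 yaw 0.9901340489122902 q7 0.8652861566514 t 24.95
```

Emit:
drive_tool --plan '[{"linear": [-0.01, -0.025, 0], "turn": -0.08, "gripper": 1}, {"linear": [-0.02, -0.055, 0.005], "turn": -0.2, "gripper": 1}, {"linear": [-0.03, -0.085, 0.012], "turn": -0.32, "gripper": 1}, {"linear": [-0.04, -0.107, 0.022], "turn": -0.44, "gripper": 1}, {"linear": [-0.045, -0.119, 0.03], "turn": -0.54, "gripper": 1}, {"linear": [-0.045, -0.119, 0.033], "turn": -0.58, "gripper": 1}, {"linear": [-0.045, -0.119, 0.033], "turn": -0.58, "gripper": 1}, {"linear": [-0.045, -0.119, 0.033], "turn": -0.58, "gripper": 1}, {"linear": [-0.045, -0.119, 0.033], "turn": -0.58, "gripper": 1}, {"linear": [-0.045, -0.119, 0.033], "turn": -0.58, "gripper": 1}, {"linear": [-0.045, -0.119, 0.033], "turn": -0.58, "gripper": 1}, {"linear": [-0.045, -0.119, 0.033], "turn": -0.58, "gripper": 1}]'

```text
t: 25.95
tcp_pos: [0.4601, 0.1149, 0.1501]
ee_rot: [2.223, 2.22, 0.0]
wrist_force: [0.3, -0.3, -0.1]
finger_gap: 0.0115
```

Run:
```python
from h import *
st(); im=bot.snapshot('wrist');cv2.imwrite('pics/w21.png',im);np.save('w21.npy',bot.camera_params('wrist'),allow_pickle=True)
s=bot.snapshot('side');cv2.imwrite('pics/side21.png',s);crop(s,200,170,190,140,4,'c38.png')
```

```text
t 25.95 tcp [0.4601 0.1149 0.1501] yaw 1.5692711746264267 F [ 0.2646 -0.3    -0.1474] T [ 0.0312  0.0269 -0.004 ] gap 0.011453456318339507 q [-0.5231  0.2399  0.1691  2.1047 -0.0556  0.8008  1.2493]
```

View pics/w21.png

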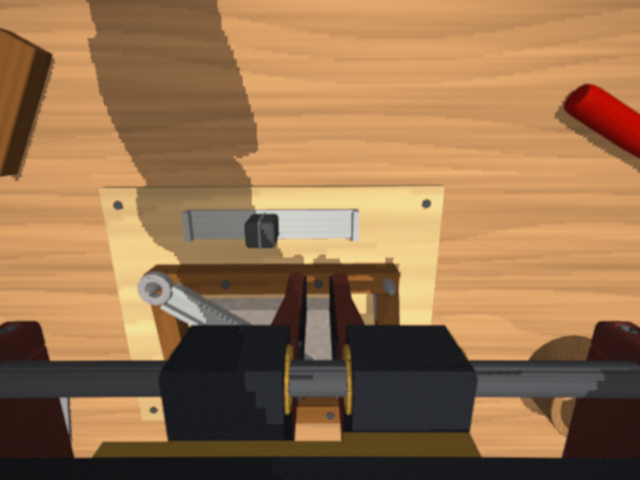

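View pics/c38.png

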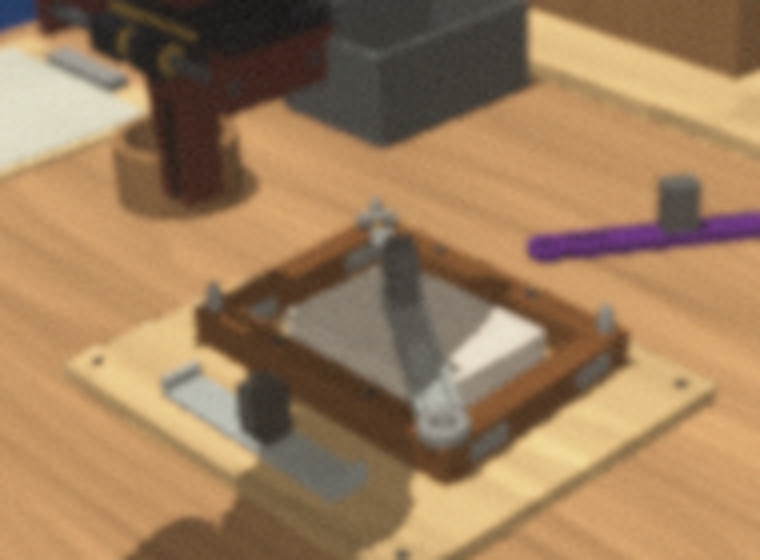

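Run:
```python
from h import *
s=cv2.imread('pics/w21.png'); crop(s,175,195,200,60,4,'c39.png')
```

```text
(no output)
```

View pics/c39.png

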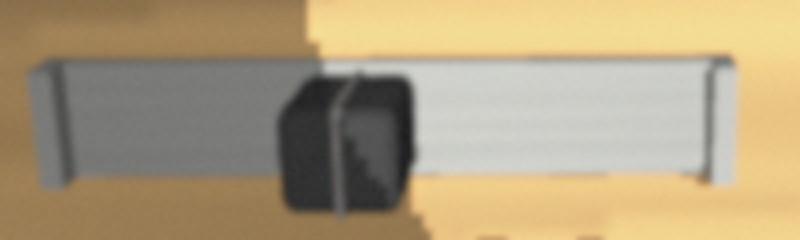

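Run:
```python
from h import *
W=np.load('w21.npy',allow_pickle=True).item()
print('tally',pt(W,(260.4,234.2),.052),'stops',pt(W,(175+65/4,225),.02),pt(W,(175+708/4,225),.02))
print('edges',pt(W,(175+282/4,234),.052),pt(W,(175+405/4,234),.052))
go(.459,.115,.034,1.581)
```

```text
tally [0.4568 0.0697 0.052 ] stops [0.4578 0.0043 0.02  ] [0.458  0.1446 0.02  ]
edges [0.4566 0.058  0.052 ] [0.4566 0.0821 0.052 ]
lin [ 0.0001 -0.001   0.1161] turn -0.0114 dist 0.1161 yaw 1.569602948143027 q7 1.2494165918049365 t 26.05
```

Emit:
drive_tool --plan '[{"linear": [0, -0.001, 0.02], "turn": -0.011, "gripper": 1}, {"linear": [0, -0.001, 0.045], "turn": -0.011, "gripper": 1}, {"linear": [0, -0.001, 0.07], "turn": -0.011, "gripper": 1}, {"linear": [0, -0.001, 0.09], "turn": -0.011, "gripper": 1}, {"linear": [0, -0.001, 0.105], "turn": -0.011, "gripper": 1}, {"linear": [0, -0.001, 0.114], "turn": -0.011, "gripper": 1}, {"linear": [0, -0.001, 0.116], "turn": -0.011, "gripper": 1}, {"linear": [0, -0.001, 0.116], "turn": -0.011, "gripper": 1}]'

```text
t: 26.72
tcp_pos: [0.4587, 0.1149, 0.0339]
ee_rot: [-2.21, -2.233, 0.001]
wrist_force: [-0.1, -0.3, 0.6]
finger_gap: 0.0
```

Run:
```python
from h import *
st(); s=bot.snapshot('side');cv2.imwrite('pics/side22.png',s);crop(s,200,190,190,120,4,'c40.png')
```

```text
t 26.7167 tcp [0.4587 0.1149 0.0339] yaw 1.5809158877136555 F [-0.1214 -0.2807  0.6283] T [ 0.0511 -0.0068 -0.0003] gap 1.0267785426526879e-05 q [-0.4844  0.4423  0.1293  2.1802 -0.1101  0.5256  1.3089]
```

View pics/c40.png

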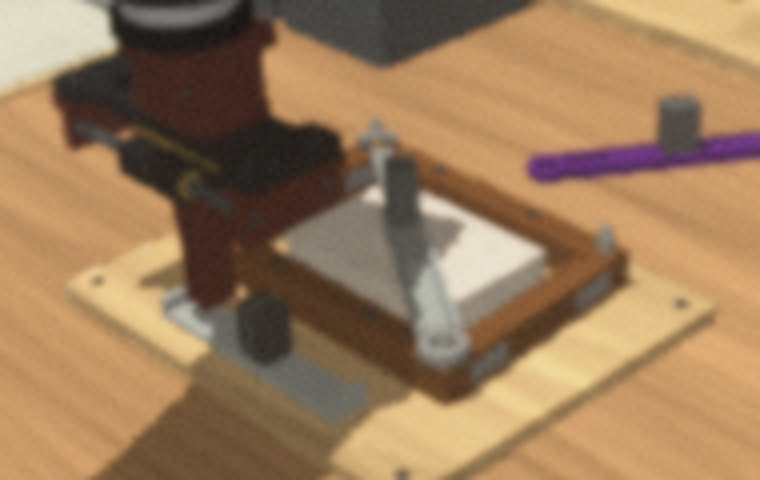

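Emit:
drive_tool --plan '[{"linear": [-0.005, 0, 0], "turn": 0, "gripper": 1}, {"linear": [-0.01, 0, 0], "turn": 0, "gripper": 1}, {"linear": [-0.015, 0, 0], "turn": 0, "gripper": 1}, {"linear": [-0.019, 0, 0], "turn": 0, "gripper": 1}, {"linear": [-0.023, 0, 0], "turn": 0, "gripper": 1}, {"linear": [-0.027, 0, 0], "turn": 0, "gripper": 1}, {"linear": [-0.031, 0, 0], "turn": 0, "gripper": 1}, {"linear": [-0.035, 0, 0], "turn": 0, "gripper": 1}, {"linear": [-0.039, 0, 0], "turn": 0, "gripper": 1}, {"linear": [-0.043, 0, 0], "turn": 0, "gripper": 1}, {"linear": [-0.047, 0, 0], "turn": 0, "gripper": 1}, {"linear": [-0.051, 0, 0], "turn": 0, "gripper": 1}, {"linear": [-0.055, 0, 0], "turn": 0, "gripper": 1}, {"linear": [-0.059, 0, 0], "turn": 0, "gripper": 1}, {"linear": [-0.062, 0, 0], "turn": 0, "gripper": 1}, {"linear": [-0.065, 0, 0], "turn": 0, "gripper": 1}, {"linear": [-0.067, 0, 0], "turn": 0, "gripper": 1}, {"linear": [-0.067, 0, 0], "turn": 0, "gripper": 1}]'

```text
t: 28.27
tcp_pos: [0.4593, 0.0473, 0.034]
ee_rot: [2.211, 2.232, -0.001]
wrist_force: [-0.5, 0.2, -0.2]
finger_gap: 0.0005
```

Run:
```python
from h import *
fx(2); st(); s=bot.snapshot('side');cv2.imwrite('pics/side23.png',s);crop(s,200,190,190,120,4,'c41.png')
```

```text
t 28.32 tool F [ 0.2996 -0.3495 -0.0601] sd [0.0841 0.148  0.2377] tcp [0.4593 0.0475 0.034 ]
t 28.3167 tcp [0.4593 0.0475 0.034 ] yaw 1.5805255214871785 F [-0.2051  0.3818  0.2977] T [ 0.0359 -0.0121 -0.005 ] gap 0.0008184942388149887 q [-0.3459  0.4293  0.1291  2.2053 -0.1088  0.513   1.4471]
```

View pics/c41.png

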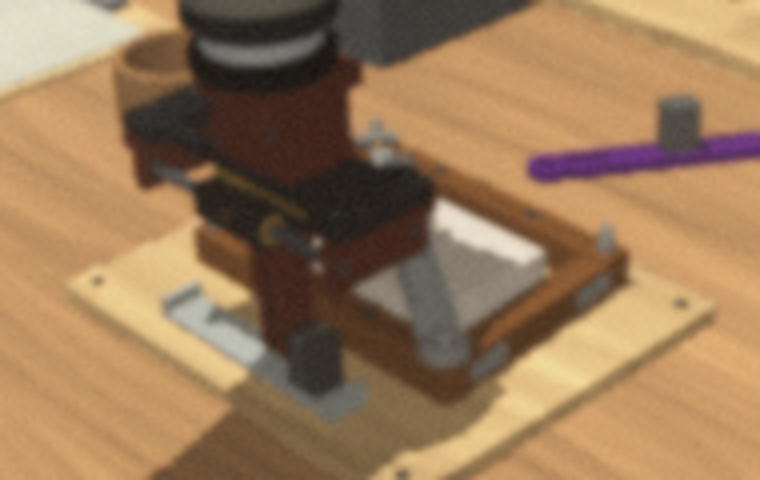

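Emit:
drive_tool --plan '[{"linear": [-0.0015, 0, 0], "turn": 0, "gripper": 1}, {"linear": [-0.003, 0, 0], "turn": 0, "gripper": 1}, {"linear": [-0.0045, 0, 0], "turn": 0, "gripper": 1}, {"linear": [-0.0045, 0, 0], "turn": 0, "gripper": 1}]'

```text
t: 28.7
tcp_pos: [0.4592, 0.0432, 0.0339]
ee_rot: [-2.21, -2.232, 0.001]
wrist_force: [0.4, 1.2, -0.7]
finger_gap: 0.0006
```

Emit:
drive_tool --plan '[{"linear": [0.003, 0, 0], "turn": 0, "gripper": 1}, {"linear": [0.01, 0, 0], "turn": 0, "gripper": 1}, {"linear": [0.015, 0, -0.01], "turn": 0, "gripper": 1}, {"linear": [0.015, 0, -0.04], "turn": 0, "gripper": 1}, {"linear": [0.015, 0, -0.08], "turn": 0, "gripper": 1}, {"linear": [0.015, 0, -0.12], "turn": 0, "gripper": 1}, {"linear": [0.015, 0, -0.16], "turn": 0, "gripper": 1}, {"linear": [0.015, 0, -0.18], "turn": 0, "gripper": 1}, {"linear": [0.015, 0, -0.18], "turn": 0, "gripper": 1}, {"linear": [0.015, 0, -0.18], "turn": 0, "gripper": 1}]'

```text
t: 29.53
tcp_pos: [0.4599, 0.0592, 0.2156]
ee_rot: [2.208, 2.232, 0.005]
wrist_force: [0.2, -0.6, -0.9]
finger_gap: 0.0003
```

Run:
```python
from h import *
st(); im=bot.snapshot('wrist');cv2.imwrite('pics/w24.png',im);np.save('w24.npy',bot.camera_params('wrist'),allow_pickle=True)
s=bot.snapshot('side');cv2.imwrite('pics/side24.png',s);crop(s,200,190,190,140,4,'c42.png')
s=bot.snapshot('scene');cv2.imwrite('pics/scene24.png',s);crop(s,250,185,190,120,4,'c43.png')
```

```text
t 29.5333 tcp [0.4599 0.0592 0.2156] yaw 1.5816723498711494 F [ 0.2038 -0.6281 -0.9396] T [-0.0172  0.0076 -0.0362] gap 0.00025386409653852914 q [-0.4284  0.1292  0.1821  2.062  -0.0293  0.9492  1.3508]
```

View pics/w24.png

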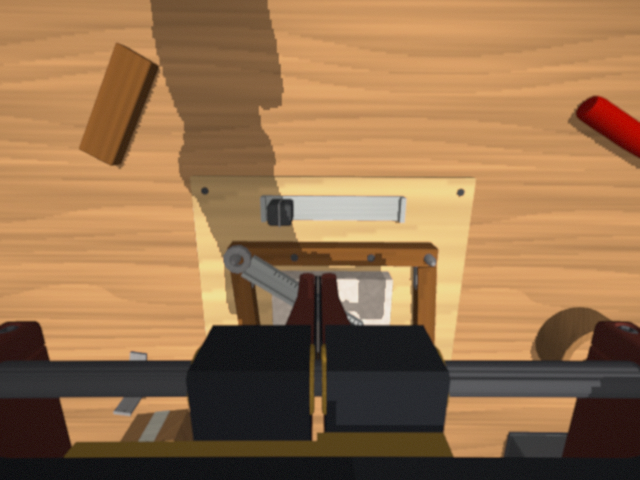

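View pics/c42.png

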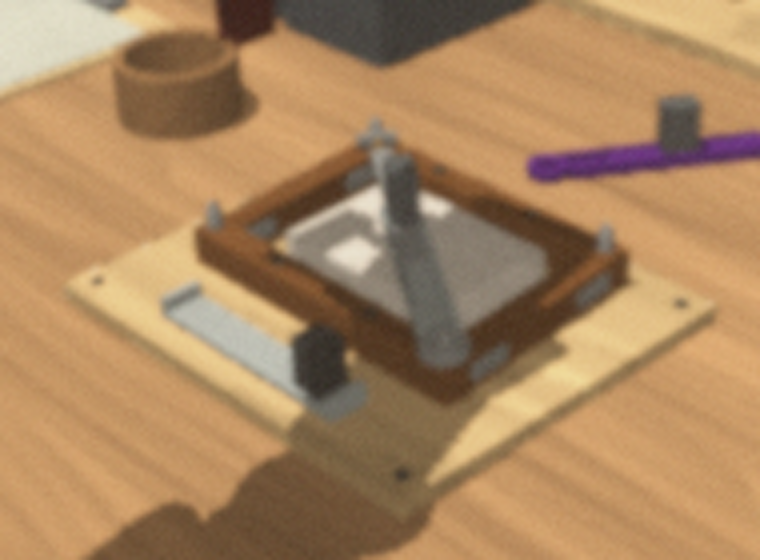

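View pics/c43.png

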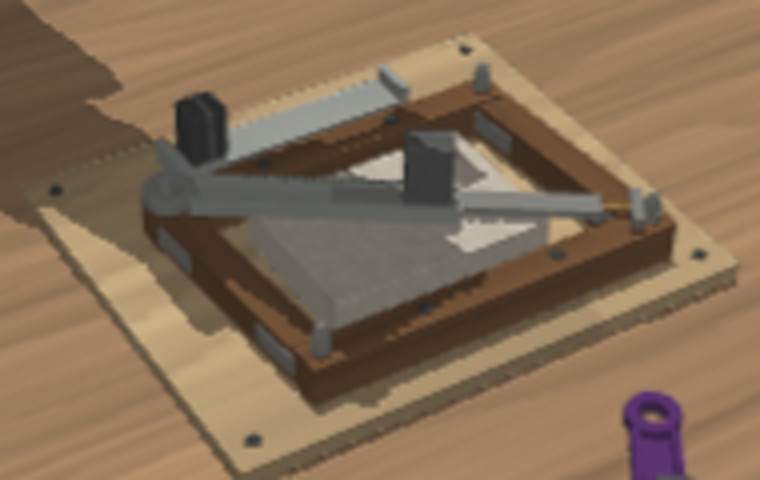

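Run:
```python
from h import *
W=np.load('w24.npy',allow_pickle=True).item()
print('tally',pt(W,(280,213),.052))
print(bot.hand_in())
```

```text
tally [0.454  0.0225 0.052 ]
the job is handed in; nothing more can be done
None
```

The job is done and handed in at about 29.6 s of robot time. `hand_in()` gives no verdict, so I don't know whether it passed.

- **First diagonal (near-left to far-right):** the eye went down over the near pin. The foot pressed at about 5 N for roughly 1 s (wrist force less the tongue's friction). Length from eye to foot face was about 229.1 mm.
- **Second diagonal (near-right to far-left):** the foot pressed at 4 to 4.7 N for about 2 s. Length was about 246.9 mm, so this diagonal is the longer by about 18 mm. The camera measurements of the pins gave about the same difference, 17.6 mm.
- **Tally block:** I pushed it to the right end, the near-right side where the longer diagonal starts. It sits about 50 mm from the middle.
- **Last pictures:**
    - The rule lies flat on the second diagonal, with its eye over the near-right pin and its foot at the far-left pin.
    - The far pins look unmoved by eye, and I disturbed no other object that I could see.
    - The arm is clear of everything.

**Disagreements and gaps:**
- The three cameras differed by 2 to 5 mm on absolute positions. I used positions relative to each other in the wrist picture and confirmed that the pin was in the hole each time.
- During both presses the rule hovered about 1 mm above the rail, inside the 6 mm limit.
- I judged the final eye and tip distances from pictures and did not measure them again after letting go.

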